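Hold the sharps-box holder's gate on its hinge for pinning

TASK

The locking gate of the sharps-box holder has to go back on its hinge. First draw the pin that is parked in the holder's two hinge knuckles up and out, and stand it point down in the steel cup. Then fetch the loose gate, bring its knuckle gently, without forcing, into the gap between the holder's two knuckles so that the three holes line up, with the gate level and standing straight out in front of the holder, and finish while still holding it there in the gripper, so that a colleague can push the pin through; leave everything else on the table where it is.

Things in the scene. Friction and masses are not known exactly. Their poses are not given: they have to be found in the camera images.
- holder: White sheet-steel holder fixed to the table, 128 x 166 mm, sides 127 mm high, with a yellow and red sharps box standing in it, top 160 mm above the table. Origin: centre of its underside. x from its open front to its back, y to its left, z up. The hinge is on its front left corner; the box's front is about 35 mm behind the hinge axis.
- fork_mid (a point): Holder's hinge: point on its upright axis at mid-height of the gap between its two steel knuckles, 93 mm above the table; axes as the holder. Knuckles: tubes 22 mm across, 11 mm hole, 14 mm high; gap 30 mm high, upper knuckle's top at z 122 mm. Gap open to -x; behind it a rounded hollow, 12 mm radius about the axis: a knuckle pushed to +x rests there within about 1 mm of the axis.
- pin_knob (a point): Centre of the round black knob (18 mm across, 25 mm high) on the loose locking pin, 100 mm long with an 8 mm steel shank. It hangs upright through both holder knuckles by a collar on the upper one. Knob centre: 22 mm above the upper knuckle's top, 12 mm below the pin's top, 88 mm above its point. It must rise 66 mm to be out. z along the pin towards the knob.
- gate_mid (a point): Middle of the loose gate, half-way up its bar: plain dark steel bar 125 mm long, 10 mm thick (y), 24 mm high (z), standing on edge on the table, about 0.15 kg, balancing within 5 mm of this point. x runs along the bar towards its knuckle, z up. The -x end has a slotted tab that sticks out 35 mm towards -y.
- gate_knuckle (a point): Centre (half-way up) of the gate's knuckle, an upright steel tube 22 mm across, 11 mm hole, 24 mm high, at the bar's +x end, 68 mm from the gate's middle. Axes as the gate. In the holder's gap it has 3 mm of play above and below.
- pin_tip (a point): The point (lower end) of the same pin, 88 mm below the knob's centre.
- cup: Small open steel cup, 66 mm across the rim, 42 mm high, loose on the table; the origin is the centre of its underside. The pin stands leaning in it with its knob over the rim.

How it is judged:
By the outcome, as a careful person would: the job done as asked, in the order asked, and still so for the second after the job is handed in, while the arm keeps its last pose, push and grip.
It also fails if it takes over 67 s, if anything falls off the work surface, if the arm or the gripper's body presses on something with over 40 N, if the wrist force passes 120 N, or if a joint passes its speed limit or range.

ROBOT

A 6-joint arm with a two-finger parallel gripper is mounted at the origin on a cart in front of the work surface, level with it; the furniture and walls round the work are solid. World frame = base frame: x ahead of the robot, y to its left, z up, the work surface at z = 0. Lengths are in m, angles in rad, forces in N, time in s.
With the tool pointing down it reaches from about 0.375 to 0.9 m from the base axis. Payload 3.1 kg.
Tool frame: the origin (TCP) lies at the very end of the fingers, on their centre line; the grasp point (between the pads) lies 19 mm behind it (tcp_to_grasp is the distance from the TCP to the grasp point, in m); z points along the fingers, x is the direction in which the jaws open and shut, and the axes are right-handed (so a half turn about z gives the same grasp; the last joint's range is limited). The gripper opens to 87 mm and grips with 3 to 60 N. Pads are 19 mm wide; open, the fingers measure 117 mm over their backs; the gripper's body (75 mm by 190 mm) begins 51 mm behind the grasp point.
Start: joints at [-1.5, 0.527, 1.433, -0, 1.181, -0.178], TCP at [0.154, -0.606, 0.223] pointing down, gripper open.
Joint ranges: [-3.08, 3.08], [-0.75, 2.2], [0.22, 2.44], [-1.43, 4.57], [0, 2.65], [-2.85, 2.85]. Speed limits (rad/s): [2.79, 2.79, 3.14, 3.14, 3.14, 3.14].

INTERFACE

Orientations are given as a unit quaternion [x, y, z, w].
In Python, from cell import * gives the robot as it stands.
- The arm moves only by the tool apply_moves, never from a script. Its argument "commands" is a list of rows, each a list of 3 entries, a list of its own where there are three numbers: the finger opening in mm, from 0 to 87, then the shift along the tool's x, y, z in mm, then the turn, a rotation vector about the tool's x, y, z in rad. In form: [[claw, [tx, ty, tz], [wx, wy, wz]], ...]. A call has 1 to 5 rows; each row shifts and turns the commanded pose from where the row before left it, along the tool's axes as they then stand; what a row does not reach is not made up. A row lasts 1/8 s, in which the tool goes at most 62.5 mm and 10.7 degrees, less where a joint would pass 70% of its speed; a pose out of reach is approached as far as the arm can. A call is refused whole if a number of a shift passes 62.5 or a number of a turn 0.188, either way. A call with a gripper value outside its range is refused whole. The fingers move at their own pace and stop on an object; "grip_force" is the grip in N (left out, the last holds). Time passes only in rows, so rows that do not move let the fingers close. It gives the time, the measured TCP pose, the force and the opening at its end, in the units of the state.
- read_state(): the state, without advancing time (a new reading comes with each control period).
- camera(name): name is "side" or "top" or "wrist"; returns the picture (400x640x3 uint8, blue, green, red); there is no depth.
- get_calibration(name): a dict with "vfov" (degrees; the focal length in pixels is half the picture's height over the tangent of half this angle, whatever the lens; pixels are square), "cx", "cy" (the principal point, pixels), "extrinsics" (4x4, takes a point from world to camera coordinates). Camera axes: x right, y up, looking along -z (the intrinsics and any distortion apply to the point x, -y, -z); pixel columns grow to the right and rows downward; lengths in m; the calibration is good to about 2 mm. A picture is of the moment at which its call begins: read the wrist's pose just before it. get_calibration takes no time and is no camera call; for the wrist camera it gives the pose at the moment of the call.
- close_job(): hands the job in, once; it reports no verdict.
The state is a dict: "clock": time; "joints": joint angles; "qd": joint speeds; "joint_torque": joint torques, N m; "ee_pos": TCP position; "eef_rot": TCP orientation; "contact_force": force on the tool from outside, world axes, zero at the start; "wrist_torque": the same for the moment, N m; "finger_gap": finger opening in m.
Only numpy, scipy, OpenCV 4.12 (cv2) and the standard library are available. Lean on these libraries where they do the work, as an engineer would, in place of code of your own. Each camera call takes 0.05 s, during which the arm holds its last target.

## Working session

There is one attempt and no reset: what is moved stays moved. The work goes in short steps, Python scripts to look and compute and a tool call to move; the robot and the scene stay as the last step left them, time stands still between calls to the robot, and variables do not carry over. Pictures are saved under pics/ and viewed, and the job is handed in when it is done.

Besides the shell and the picture viewer there is one more tool, called after "Request:" by a JSON object that holds its "method" and its "body". apply_moves: Moves the arm, as the interface text tells. Its arguments: {"type":"object","properties":{"commands":{"type":"array","items":{"type":"array"}},"grip_force":{"type":"number"}},"required":["commands"]}

```bash
ls; mkdir -p pics; python3 - <<'E'
from cell import *
import cv2
s=read_state()
print({k:(v if not hasattr(v,'round') else v) for k,v in s.items()})
for n in ["side","top","wrist"]:
    c=get_calibration(n); print(n,c)
    cv2.imwrite(f"pics/{n}0.png",camera(n))
E
```

```text
pics
{'clock': 0.0, 'joints': array([-1.50050213e+00,  5.28480069e-01,  1.43391563e+00, -9.23596100e-08,
        1.18138095e+00, -1.78514819e-01]), 'qd': array([ 8.27611107e-04, -8.05408276e-04,  3.01597219e-04,  3.78754456e-04,
        2.37068968e-03,  8.59864580e-05]), 'joint_torque': array([-2.35640837e-04, -4.40044713e+01, -1.76591974e+01,  6.31859712e-02,
        5.80326165e-02, -1.71317083e-04]), 'ee_pos': array([ 0.15387307, -0.60500168,  0.22155885]), 'eef_rot': array([ 7.89382154e-01, -6.13901150e-01, -7.29300541e-04, -8.12763141e-04]), 'contact_force': array([ 0.31242389,  0.36184748, -0.63487463]), 'wrist_torque': array([-0.03589644, -0.03190548, -0.00374632]), 'finger_gap': 0.08704222170559033}
side {'vfov': 50.09197308806597, 'cx': 318.8664638906852, 'cy': 203.27123455189235, 'extrinsics': array([[-0.85325136, -0.52130752, -0.01416307,  0.48749965],
       [ 0.31712374, -0.54023015,  0.7794767 , -0.20416062],
       [-0.41399838,  0.6605981 ,  0.6262711 , -0.88472769],
       [ 0.        ,  0.        ,  0.        ,  1.        ]])}
top {'vfov': 57.97934828618325, 'cx': 322.4115765580726, 'cy': 200.94184799938756, 'extrinsics': array([[ 0.00118797, -0.99998127,  0.00600419,  0.05379786],
       [ 0.98750103,  0.00211941,  0.15759833, -0.57139366],
       [-0.1576081 ,  0.00574192,  0.98748505, -0.88851354],
       [ 0.        ,  0.        ,  0.        ,  1.        ]])}
wrist {'vfov': 62.83612880848285, 'cx': 318.46641518877976, 'cy': 198.41684847647366, 'extrinsics': array([[ 2.46856389e-01, -9.69051771e-01, -7.66758271e-04,
        -6.22966455e-01],
       [ 9.36598162e-01,  2.38792061e-01, -2.56441484e-01,
         3.07138965e-02],
       [ 2.48688170e-01,  6.25860744e-02,  9.66559454e-01,
        -3.89207783e-01],
       [ 0.00000000e+00,  0.00000000e+00,  0.00000000e+00,
         1.00000000e+00]])}
```

View pics/side0.png

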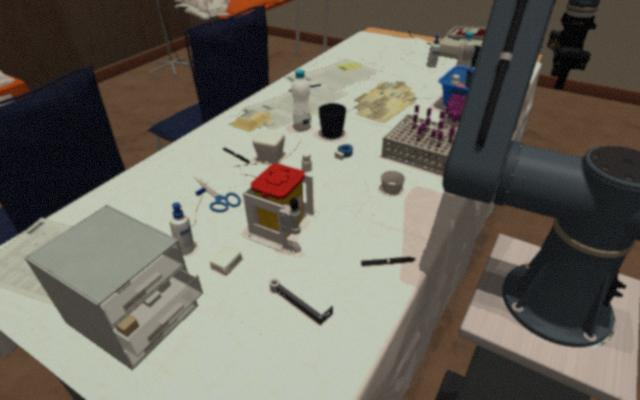

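View pics/top0.png

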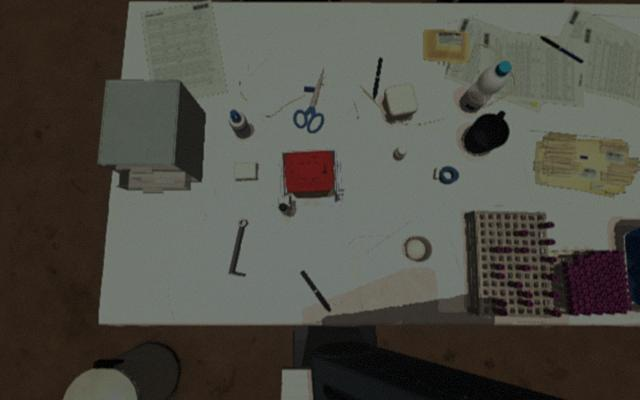

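View pics/wrist0.png

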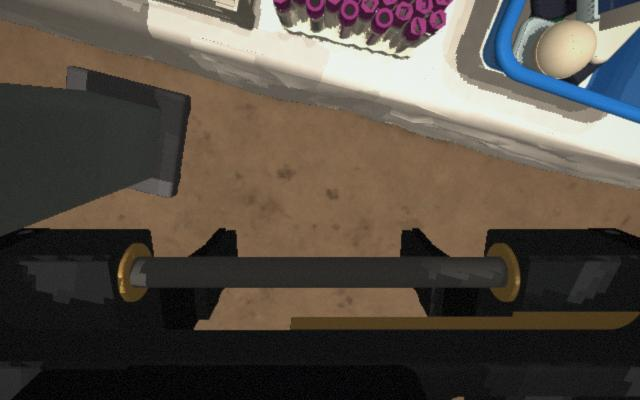

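```bash
cat > h.py <<'E'
from cell import *
import cv2, numpy as np
from scipy.spatial.transform import Rotation as R
def K(c):
    f=200/np.tan(np.radians(c['vfov'])/2); return f,c['cx'],c['cy']
def proj(c,p):
    f,cx,cy=K(c); E=c['extrinsics']; q=E[:3,:3]@np.array(p)+E[:3,3]
    return np.array([cx+f*q[0]/-q[2], cy-f*q[1]/-q[2]])
def ray(c,uv):
    f,cx,cy=K(c); E=c['extrinsics']
    d=np.array([(uv[0]-cx)/f,-(uv[1]-cy)/f,-1.]); Rm=E[:3,:3]
    return -Rm.T@E[:3,3], Rm.T@d
def plane(c,uv,z):
    o,d=ray(c,uv); return o+d*(z-o[2])/d[2]
def tri(*cuv):
    A=[];b=[]
    for c,uv in cuv:
        o,d=ray(c,uv); d=d/np.linalg.norm(d); P=np.eye(3)-np.outer(d,d); A.append(P); b.append(P@o)
    A=np.vstack(A);b=np.hstack(b); x=np.linalg.lstsq(A,b,rcond=None)[0]
    return x, np.linalg.norm(A@x-b)
def st():
    s=read_state(); print('t',round(s['clock'],2),'p',(s['ee_pos']*1000).round(1),'R\n',R.from_quat(s['eef_rot']).as_matrix().round(3),'F',s['contact_force'].round(1),'T',s['wrist_torque'].round(2),'gap',round(s['finger_gap']*1000,1)); return s
def delta(s,p,yaw=None):
    """tool shift (mm) to world p(m) from current"""
    Rm=R.from_quat(s['eef_rot']).as_matrix()
    return (Rm.T@(np.array(p)-s['ee_pos'])*1000).round(1)
E
python3 - <<'E'
from h import *
for n,(x0,y0,x1,y1) in {'top':(215,135,355,285),'side':(230,140,430,340)}.items():
    im=cv2.imread(f'pics/{n}0.png')[y0:y1,x0:x1]
    cv2.imwrite(f'pics/{n}0z.png',cv2.resize(im,None,fx=4 if n=='top' else 3,fy=4 if n=='top' else 3,interpolation=cv2.INTER_CUBIC))
c=get_calibration('top')
for nm,uv,z in [('knob',(284,208),.15),('cup rim',(417.5,248),.042),('gknuck',(243,223),.024),('gend',(236,272),.024)]:
    print(nm,plane(c,uv,z).round(4))
E
```

```text
knob [0.5381 0.1431 0.15  ]
cup rim [ 0.451  -0.1876  0.042 ]
gknuck [0.5158 0.2624 0.024 ]
gend [0.3899 0.2758 0.024 ]
```

View pics/top0z.png

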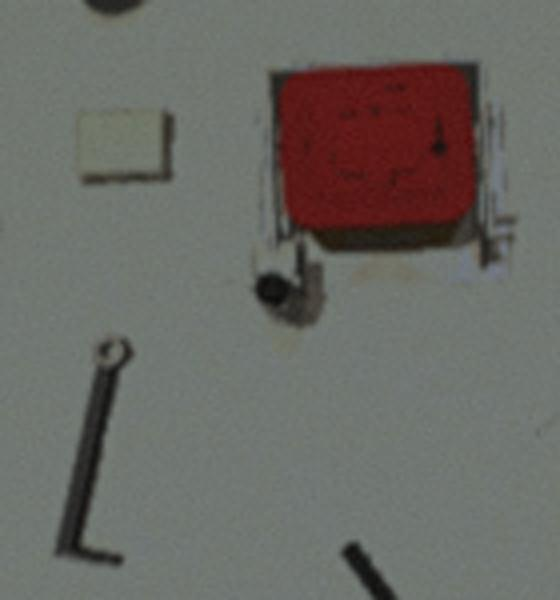

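View pics/side0z.png

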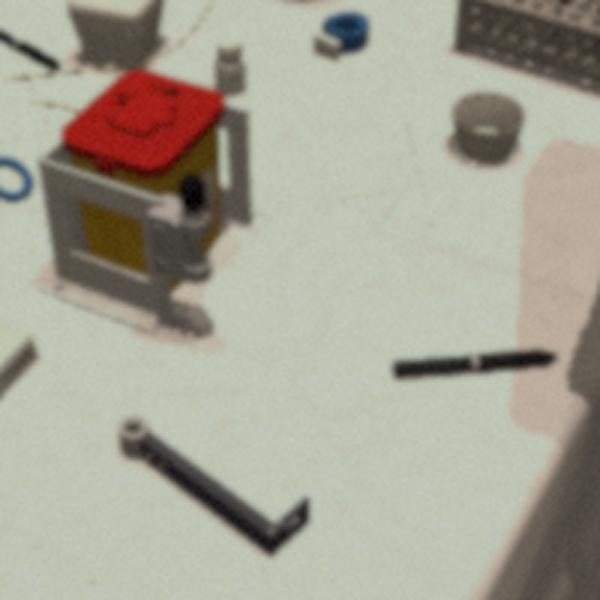

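```bash
python3 - <<'E'
from h import *
s=st(); c=get_calibration('wrist'); E=c['extrinsics']; Rm=R.from_quat(s['eef_rot']).as_matrix()
pos=-E[:3,:3].T@E[:3,3]
print('cam in tool',Rm.T@(pos-s['ee_pos']),'look',Rm.T@(-E[2,:3]),'right',Rm.T@E[0,:3])
t=get_calibration('top'); d=get_calibration('side')
print(tri((t,(282.75,207.25)),(d,(294.3,204.3))), plane(t,(282.75,207.4),.150), plane(d,(294.3,204.3),.144))
E
```

```text
t 0.15 p [ 153.9 -605.2  221.8] R
 [[ 0.246 -0.969 -0.   ]
 [-0.969 -0.246  0.002]
 [-0.002 -0.    -1.   ]] F [-0.   0.7 -0.4] T [-0.01 -0.02 -0.02] gap 87.1
cam in tool [-0.00144626 -0.07042268 -0.16190517] look [0.00128311 0.2567599  0.96647437] right [ 9.99999127e-01 -6.33289461e-04 -1.15937878e-03]
(array([0.54119684, 0.14698069, 0.14073442]), np.float64(0.00016721733407794765)) [0.53943418 0.14594367 0.15      ] [0.53890838 0.15029166 0.144     ]
```

```bash
cat >> h.py <<'E'
def rows(T0,wps,claw):
    """T0=(p,R) commanded; wps list of (p,Rm); print rows"""
    p,Rm=T0
    out=[]
    for q,Rq in wps:
        d=Rm.T@(q-p)*1000; w=R.from_matrix(Rm.T@Rq).as_rotvec()
        d=d.round(0); w=w.round(3)
        out.append([claw,d.tolist(),w.tolist()])
        p=p+Rm@d/1000; Rm=Rm@R.from_rotvec(w).as_matrix()
    return out
def down(yaw): # tool x at world angle yaw, z down
    c,s=np.cos(yaw),np.sin(yaw)
    return np.array([[c,s,0],[s,-c,0],[0,0,-1.]])
E
python3 - <<'E'
from h import *
s=read_state(); p=s['ee_pos'];Rm=R.from_quat(s['eef_rot']).as_matrix()
a0,r0,z0=np.arctan2(p[1],p[0]),np.hypot(*p[:2]),p[2]
g=np.array([.45,.2,.3]);a1,r1,z1=np.arctan2(g[1],g[0]),np.hypot(*g[:2]),g[2]
N=20;y0=np.arctan2(Rm[1,0],Rm[0,0]);w=[]
for i in range(1,N+1):
    t=i/N; a=a0+t*(a1-a0); r=r0+t*(r1-r0); z=z0+min(1,t*3)*(z1-z0)
    w.append((np.array([r*np.cos(a),r*np.sin(a),z]),down(y0+t*(-np.pi/2-y0))))
o=rows((p,Rm),w,60)
for i in range(0,N,5): print(o[i:i+5])
E
```

```text
[[60, [-9.0, -54.0, -12.0], [-0.0, 0.002, 0.012]], [60, [-14.0, -52.0, -11.0], [-0.0, -0.0, 0.013]], [60, [-19.0, -49.0, -12.0], [-0.0, -0.0, 0.012]], [60, [-24.0, -47.0, -12.0], [-0.0, -0.0, 0.013]], [60, [-28.0, -44.0, -12.0], [-0.0, -0.0, 0.012]]]
[[60, [-32.0, -41.0, -11.0], [-0.0, -0.0, 0.013]], [60, [-36.0, -36.0, -8.0], [-0.0, -0.0, 0.012]], [60, [-38.0, -33.0, -0.0], [-0.0, -0.0, 0.013]], [60, [-41.0, -28.0, -0.0], [-0.0, -0.0, 0.012]], [60, [-44.0, -24.0, -0.0], [-0.0, -0.0, 0.012]]]
[[60, [-45.0, -18.0, -0.0], [-0.0, -0.0, 0.013]], [60, [-46.0, -15.0, -0.0], [-0.0, -0.0, 0.012]], [60, [-46.0, -9.0, -0.0], [-0.0, -0.0, 0.013]], [60, [-47.0, -4.0, -0.0], [-0.0, -0.0, 0.012]], [60, [-47.0, 0.0, -0.0], [-0.0, -0.0, 0.013]]]
[[60, [-45.0, 5.0, -0.0], [-0.0, -0.0, 0.012]], [60, [-45.0, 10.0, -0.0], [-0.0, -0.0, 0.012]], [60, [-42.0, 13.0, -0.0], [-0.0, -0.0, 0.013]], [60, [-41.0, 18.0, -0.0], [-0.0, -0.0, 0.012]], [60, [-38.0, 21.0, -0.0], [-0.0, -0.0, 0.013]]]
```

Request:
{"method": "apply_moves", "body": {"commands": [[60,[-9,-54,-12],[0,0.002,0.012]],[60,[-14,-52,-11],[0,0,0.013]],[60,[-19,-49,-12],[0,0,0.012]],[60,[-24,-47,-12],[0,0,0.013]],[60,[-28,-44,-12],[0,0,0.012]]]}}

```text
clock: 0.78
ee_pos: [0.3746, -0.4577, 0.2814]
eef_rot: [0.77, -0.638, 0.001, 0.0]
contact_force: [0.1, 0.1, -0.9]
finger_gap: 0.0602
```

Request:
{"method": "apply_moves", "body": {"commands": [[60,[-32,-41,-11],[0,0,0.013]],[60,[-36,-36,-8],[0,0,0.012]],[60,[-38,-33,0],[0,0,0.013]],[60,[-41,-28,0],[0,0,0.012]],[60,[-44,-24,0],[0,0,0.012]]]}}

```text
clock: 1.4
ee_pos: [0.5034, -0.2422, 0.2997]
eef_rot: [0.75, -0.662, 0.001, 0.001]
contact_force: [0.5, 0.8, -0.7]
finger_gap: 0.0603
```

Request:
{"method": "apply_moves", "body": {"commands": [[60,[-45,-18,0],[0,0,0.013]],[60,[-46,-15,0],[0,0,0.012]],[60,[-46,-9,0],[0,0,0.013]],[60,[-47,-4,0],[0,0,0.012]],[60,[-47,0,0],[0,0,0.013]]]}}

```text
clock: 2.02
ee_pos: [0.5254, -0.0072, 0.2993]
eef_rot: [0.728, -0.685, 0.001, 0.001]
contact_force: [-0.5, 0.6, 0.1]
finger_gap: 0.0601
```

Request:
{"method": "apply_moves", "body": {"commands": [[60,[-45,5,0],[0,0,0.012]],[60,[-45,10,0],[0,0,0.012]],[60,[-42,13,0],[0,0,0.013]],[60,[-41,18,0],[0,0,0.012]],[60,[-38,21,0],[0,0,0.013]]]}}

```text
clock: 2.65
ee_pos: [0.4497, 0.2013, 0.2989]
eef_rot: [-0.707, 0.707, -0.001, -0.001]
contact_force: [0.7, 0.8, -0.5]
finger_gap: 0.0603
```

Request:
{"method": "apply_moves", "body": {"commands": [[60,[0,0,0],[0,0,0]]]}}

```text
clock: 2.78
ee_pos: [0.4484, 0.202, 0.2989]
eef_rot: [0.709, -0.706, 0.0, 0.001]
contact_force: [-0.7, 0.7, -0.4]
finger_gap: 0.0602
```

```bash
python3 - <<'E'
from h import *
import pickle
s=st(); c=get_calibration('wrist'); im=camera('wrist'); cv2.imwrite('pics/w1.png',im); pickle.dump(c,open('w1.pkl','wb'))
E
```

```text
t 2.77 p [448.4 202.  298.9] R
 [[ 0.004 -1.    -0.001]
 [-1.    -0.004 -0.002]
 [ 0.002  0.001 -1.   ]] F [-0.7  0.7 -0.4] T [-0.    0.03 -0.02] gap 60.2
```

View pics/w1.png

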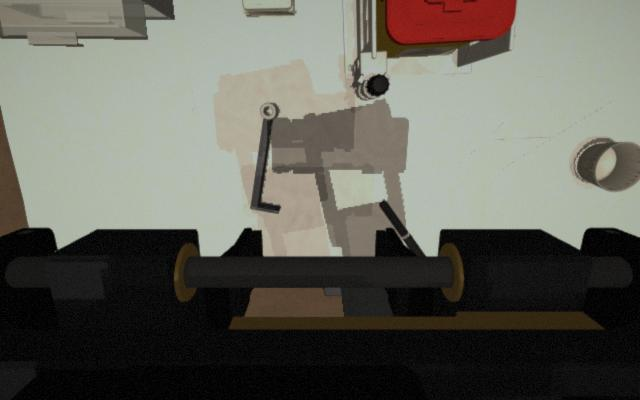

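```bash
python3 - <<'E'
from h import *
im=cv2.imread('pics/w1.png')
def z(n,x0,y0,x1,y1,f): cv2.imwrite(f'pics/{n}.png',cv2.resize(im[y0:y1,x0:x1],None,fx=f,fy=f,interpolation=cv2.INTER_CUBIC))
z('w1a',230,80,330,220,4); z('w1b',330,0,530,120,4); 
E
```

```text
(no output)
```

View pics/w1a.png

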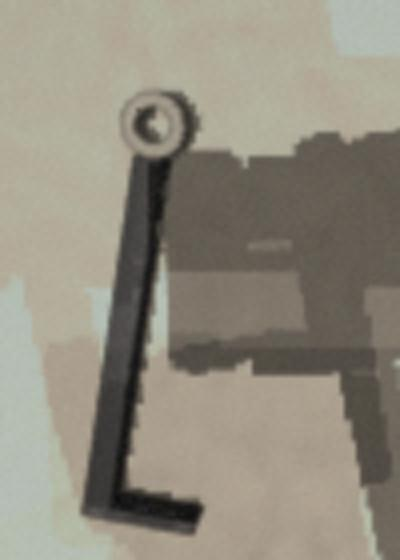

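View pics/w1b.png

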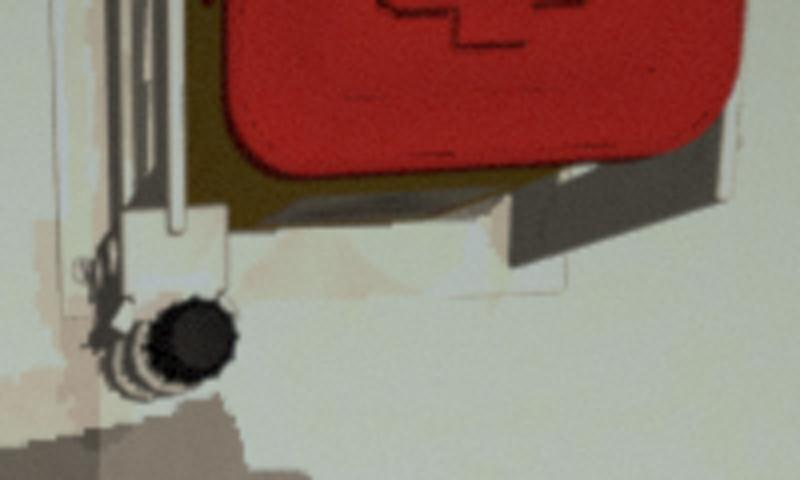

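```bash
cat > m1.py <<'E'
from h import *
import pickle
c=pickle.load(open('w1.pkl','rb'))
A=lambda u,v:(230+u/4,80+v/4); B=lambda u,v:(330+u/4,v/4)
knob=plane(c,B(193,338),.156); print('knob',knob)
k=plane(c,A(155,124),.024); e=plane(c,A(84,508),.024); print('gk',k,'corner',e)
v=(k-e)[:2]; ang=np.arctan2(v[1],v[0])-np.arctan2(-5,130.5); print('len',np.linalg.norm(v),'gate yaw deg',np.degrees(ang))
gm=k[:2]-.068*np.array([np.cos(ang),np.sin(ang)]); print('gate mid',gm)
for n,a,b,z in [('basefront',(68,317),(567,290),.001),('baseleft',(57,120),(66,317),.001),('plate',(172,5),(177,230),.127),('boxred',(300,178),(660,155),.16),('plateR',(728,118),(722,200),.127)]:
    p=plane(c,B(*a),z);q=plane(c,B(*b),z);d=q-p;print(n,p.round(4),q.round(4),np.degrees(np.arctan2(d[1],d[0])))
# cup
print('cup', plane(c,(611,166),.042))
E
python3 m1.py
```

```text
knob [0.54156776 0.15061232 0.156     ]
gk [0.5184794  0.26685635 0.024     ] corner [0.38948614 0.29591231 0.024     ]
len 0.1322252312465536 gate yaw deg -10.499943520347253
gate mid [0.45161806 0.2792483 ]
basefront [0.5596 0.1651 0.001 ] [0.5689 0.0007 0.001 ] -86.78056390953921
baseleft [0.619  0.1703 0.001 ] [0.5596 0.1658 0.001 ] -175.6887662497821
plate [0.6154 0.154  0.127 ] [0.5679 0.1506 0.127 ] -175.83976978362605
boxred [0.5734 0.1304 0.16  ] [0.5783 0.0548 0.16  ] -86.31529858102233
plateR [0.5928 0.0237 0.127 ] [0.5752 0.0224 0.127 ] -175.60754349680744
cup [ 0.45190927 -0.17574826  0.042     ]
```

```bash
cat > go.py <<'E'
from h import *
import sys
# usage: go.py x y z yawdeg n claw [x y z yaw n claw]...
s=st(); p=s['ee_pos'];Rm=R.from_quat(s['eef_rot']).as_matrix()
a=[float(v) for v in sys.argv[1:]]
for i in range(0,len(a),6):
    x,y,z,yw,n,cl=a[i:i+6]; n=int(n)
    tg=np.array([x,y,z])/1000; Rt=down(np.radians(yw)); rv=R.from_matrix(Rm.T@Rt).as_rotvec()
    w=[(p+(tg-p)*k/n, Rm@R.from_rotvec(rv*k/n).as_matrix()) for k in range(1,n+1)]
    o=rows((p,Rm),w,cl)
    for r in o:
        p=p+Rm@np.array(r[1])/1000; Rm=Rm@R.from_rotvec(r[2]).as_matrix()
        print(r)
    print('--')
E
python3 go.py 541.5 150.5 200 -86.3 4 45  541.5 150.5 127 -86.3 4 45
```

```text
t 2.83 p [449.6 200.8 299. ] R
 [[ 0.003 -1.     0.   ]
 [-1.    -0.003 -0.002]
 [ 0.002 -0.    -1.   ]] F [-0.5 -0.8 -0.1] T [-0.   -0.03 -0.01] gap 59.9
[45.0, [13.0, -23.0, 25.0], [-0.0, -0.001, -0.015]]
[45.0, [13.0, -23.0, 25.0], [-0.0, -0.0, -0.016]]
[45.0, [13.0, -22.0, 24.0], [-0.0, -0.001, -0.015]]
[45.0, [14.0, -23.0, 25.0], [-0.0, -0.0, -0.016]]
--
[45.0, [-0.0, 0.0, 18.0], [-0.0, -0.0, 0.0]]
[45.0, [-0.0, 0.0, 19.0], [-0.0, -0.0, 0.0]]
[45.0, [-0.0, 0.0, 18.0], [-0.0, -0.0, 0.0]]
[45.0, [-0.0, 0.0, 18.0], [-0.0, -0.0, 0.0]]
--
```

Request:
{"method": "apply_moves", "body": {"commands": [[45,[13,-23,25],[0,-0.001,-0.015]],[45,[13,-23,25],[0,0,-0.016]],[45,[13,-22,24],[0,-0.001,-0.015]],[45,[14,-23,25],[0,0,-0.016]],[45,[0,0,0],[0,0,0]]]}}

```text
clock: 3.45
ee_pos: [0.5436, 0.1466, 0.198]
eef_rot: [0.727, -0.686, -0.001, 0.001]
contact_force: [-0.7, -0.6, 0.9]
finger_gap: 0.0454
```

```bash
python3 - <<'E'
from h import *
s=st(); im=camera('side'); cv2.imwrite('pics/s2.png',cv2.resize(im[80:280,200:400],None,fx=3,fy=3)); im=camera('wrist'); cv2.imwrite('pics/w2.png',im)
E
```

```text
t 3.45 p [543.6 146.6 198. ] R
 [[ 0.058 -0.998 -0.003]
 [-0.998 -0.058 -0.001]
 [ 0.001  0.003 -1.   ]] F [-0.7 -0.6  0.9] T [0.02 0.01 0.  ] gap 45.4
```

View pics/s2.png

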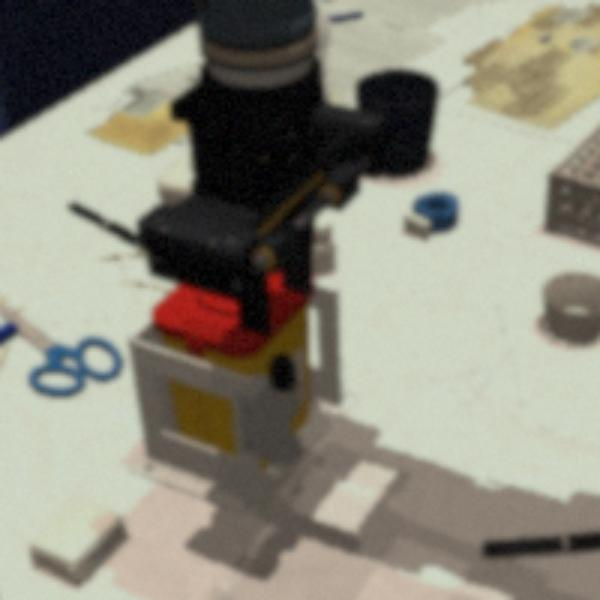

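View pics/w2.png

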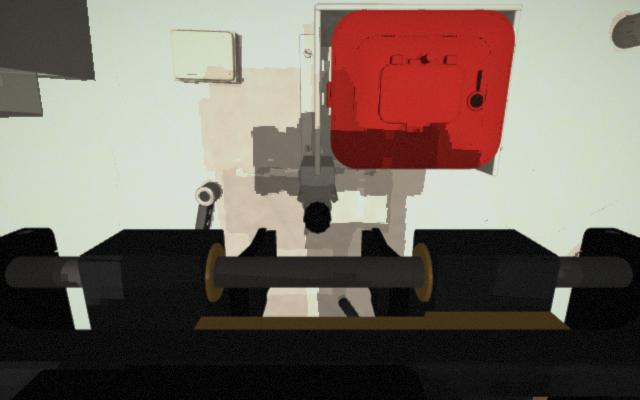

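```bash
python3 - <<'E'
from h import *
s=st(); c=get_calibration('wrist'); im=camera('wrist'); cv2.imwrite('pics/w3.png',im[160:240,270:370].repeat(4,0).repeat(4,1))
m=(im[150:232,285:350].max(2)<40).astype(np.uint8); n,l,stt,ce=cv2.connectedComponentsWithStats(m); print(stt,ce+[285,150])
print(plane(c,(317.3,217),.156)); s=st()
print('tcp px',proj(c,s['ee_pos']), proj(c,s['ee_pos']+[0,0,-.042]))
E
```

```text
t 3.55 p [542.7 148.1 200. ] R
 [[ 0.06  -0.998 -0.001]
 [-0.998 -0.06   0.   ]
 [-0.     0.001 -1.   ]] F [-0.4  0.3 -0. ] T [ 0.01  0.04 -0.07] gap 44.9
[[   0    0   65   82 4693]
 [  20   51   26   31  637]] [[316.89324526 187.00298317]
 [317.78649922 216.26373626]]
[0.54536244 0.15027566 0.156     ]
t 3.6 p [542.6 148.6 200.6] R
 [[ 0.061 -0.998  0.   ]
 [-0.998 -0.061  0.   ]
 [-0.    -0.    -1.   ]] F [-0.  -0.4 -1. ] T [0.03 0.02 0.01] gap 44.9
tcp px [319.99735347 248.27421505] [319.62555302 222.34062311]
```

View pics/w3.png

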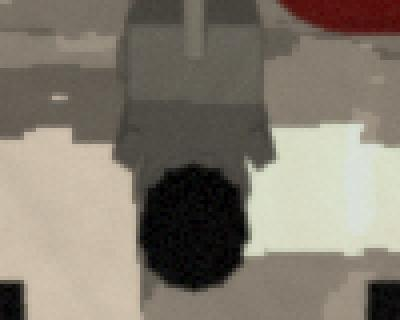

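Request:
{"method": "apply_moves", "body": {"commands": [[45,[-1.5,-2,18],[0,0,0]],[45,[0,0,19],[0,0,0]],[45,[0,0,18],[0,0,0]],[45,[0,0,17],[0,0,0]],[45,[0,0,0],[0,0,0]]], "grip_force": 20}}

```text
clock: 4.22
ee_pos: [0.5436, 0.151, 0.1283]
eef_rot: [0.729, -0.685, -0.0, 0.0]
contact_force: [-0.1, 0.4, 0.3]
finger_gap: 0.0448
```

```bash
python3 - <<'E'
from h import *
s=st(); im=camera('wrist'); cv2.imwrite('pics/w4.png',im)
im=camera('side'); cv2.imwrite('pics/s4.png',im[140:260,240:360].repeat(5,0).repeat(5,1))
E
```

```text
t 4.22 p [543.6 151.  128.3] R
 [[ 0.062 -0.998 -0.001]
 [-0.998 -0.062 -0.   ]
 [-0.     0.001 -1.   ]] F [-0.1  0.4  0.3] T [ 0.01  0.01 -0.  ] gap 44.8
```

View pics/w4.png

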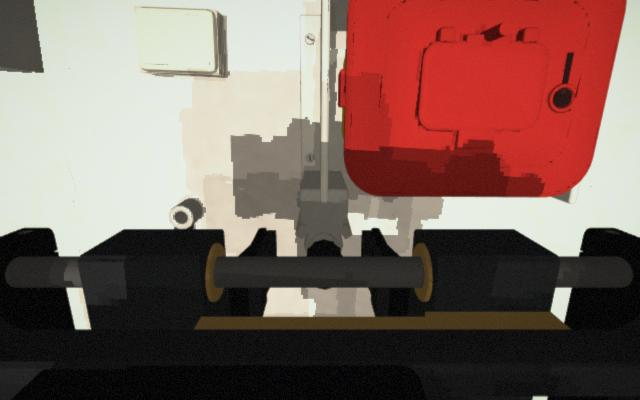

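View pics/s4.png

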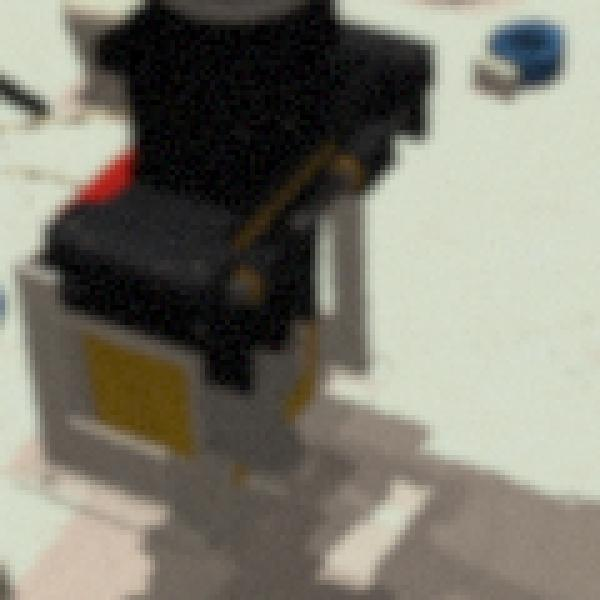

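Request:
{"method": "apply_moves", "body": {"commands": [[10,[0,0,0],[0,0,0]],[10,[0,0,0],[0,0,0]],[10,[0,0,0],[0,0,0]],[10,[0,0,0],[0,0,0]]], "grip_force": 20}}

```text
clock: 4.82
ee_pos: [0.5448, 0.1505, 0.1284]
eef_rot: [0.729, -0.685, 0.0, -0.0]
contact_force: [0.1, -1.2, 1.1]
finger_gap: 0.0169
```

Request:
{"method": "apply_moves", "body": {"commands": [[10,[0,0,0],[0,0,0]]], "grip_force": 25}}

```text
clock: 4.95
ee_pos: [0.5448, 0.1505, 0.1285]
eef_rot: [0.729, -0.685, 0.0, -0.0]
contact_force: [-0.2, 0.0, 1.0]
finger_gap: 0.017
```

Request:
{"method": "apply_moves", "body": {"commands": [[10,[0,0,-12],[0,0,0]],[10,[0,0,-18],[0,0,0]],[10,[0,0,-20],[0,0,0]],[10,[0,0,-25],[0,0,0]],[10,[0,0,-25],[0,0,0]]]}}

```text
clock: 5.58
ee_pos: [0.5444, 0.1508, 0.2295]
eef_rot: [0.729, -0.685, -0.0, -0.0]
contact_force: [0.5, -0.4, -0.3]
finger_gap: 0.0167
```

```bash
python3 - <<'E'
from h import *
s=st(); im=camera('wrist'); cv2.imwrite('pics/w5.png',im)
im=camera('side'); cv2.imwrite('pics/s5.png',im[100:260,220:420].repeat(4,0).repeat(4,1))
E
```

```text
t 5.58 p [544.4 150.8 229.5] R
 [[ 0.062 -0.998  0.   ]
 [-0.998 -0.062  0.   ]
 [-0.    -0.    -1.   ]] F [ 0.5 -0.4 -0.3] T [-0.03  0.02 -0.  ] gap 16.7
```

View pics/w5.png

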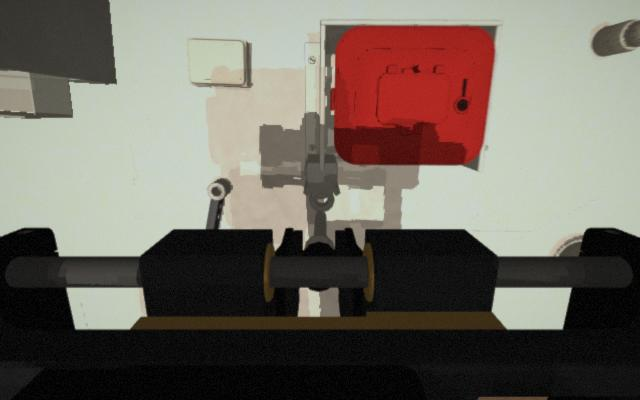

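View pics/s5.png

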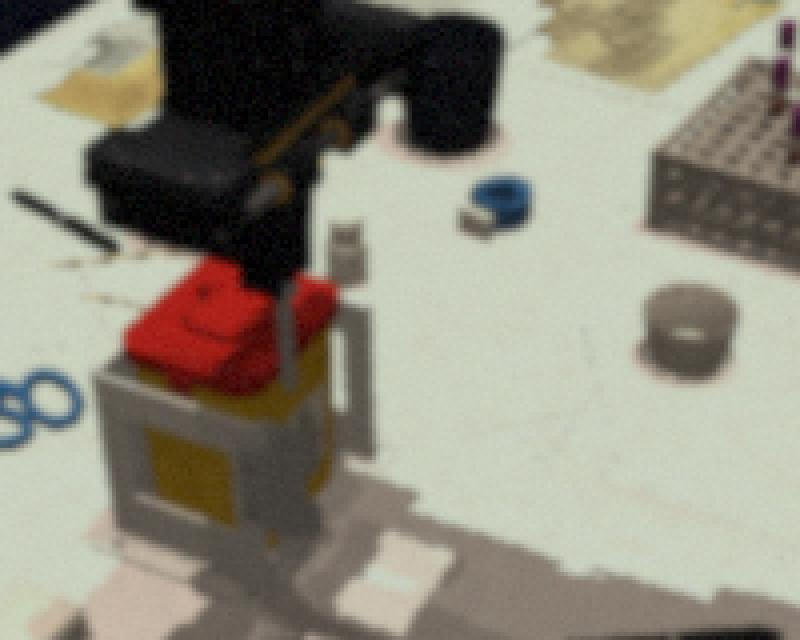

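```bash
python3 go.py 420 -182 230 -90 7 10
```

```text
t 5.67 p [546.6 151.  231.6] R
 [[ 0.062 -0.998  0.007]
 [-0.998 -0.062  0.001]
 [-0.    -0.008 -1.   ]] F [ 0.7 -0.4 -0.8] T [ 0.01 -0.06  0.  ] gap 17.2
[10.0, [46.0, 21.0, 0.0], [-0.001, 0.0, 0.009]]
[10.0, [47.0, 21.0, 0.0], [-0.001, 0.0, 0.009]]
[10.0, [47.0, 20.0, 0.0], [-0.001, 0.0, 0.009]]
[10.0, [47.0, 19.0, 0.0], [-0.001, 0.0, 0.008]]
[10.0, [47.0, 20.0, 0.0], [-0.001, 0.0, 0.009]]
[10.0, [47.0, 19.0, 1.0], [-0.001, 0.001, 0.009]]
[10.0, [47.0, 18.0, -0.0], [-0.001, -0.0, 0.009]]
--
```

Request:
{"method": "apply_moves", "body": {"commands": [[10,[46,21,0],[0,0,0.009]],[10,[47,21,0],[0,0,0.009]],[10,[47,20,0],[0,0,0.009]],[10,[47,19,0],[0,0,0.008]],[10,[47,20,0],[0,0,0.009]]]}}

```text
clock: 6.3
ee_pos: [0.4529, -0.0887, 0.2276]
eef_rot: [0.713, -0.701, -0.0, -0.0]
contact_force: [0.7, -0.9, 0.1]
finger_gap: 0.0168
```

Request:
{"method": "apply_moves", "body": {"commands": [[10,[47,19,0],[0,0,0.009]],[10,[47,18,0],[0,0,0.009]],[10,[0,0,0],[0,0,0]]]}}

```text
clock: 6.68
ee_pos: [0.4173, -0.1848, 0.2276]
eef_rot: [-0.705, 0.709, -0.0, -0.0]
contact_force: [0.0, 0.4, -0.1]
finger_gap: 0.0171
```

```bash
python3 - <<'E'
from h import *
import pickle
s=st(); c=get_calibration('wrist'); im=camera('wrist'); cv2.imwrite('pics/w6.png',im);pickle.dump(c,open('w6.pkl','wb'))
E
```

```text
t 6.67 p [ 417.3 -184.8  227.6] R
 [[-0.006 -1.     0.   ]
 [-1.     0.006 -0.   ]
 [ 0.    -0.    -1.   ]] F [ 0.   0.4 -0.1] T [ 0.05  0.01 -0.02] gap 17.1
```

View pics/w6.png

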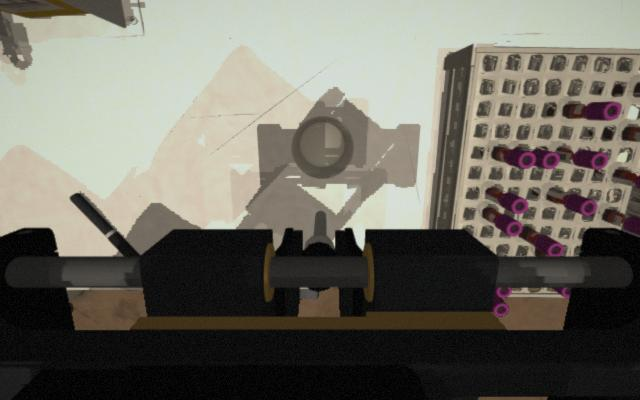

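```bash
python3 - <<'E'
from h import *
import pickle
c=pickle.load(open('w6.pkl','rb'));im=cv2.imread('pics/w6.png')
cv2.imwrite('pics/w6z.png',im[100:240,260:380].repeat(5,0).repeat(5,1)[:,:])
print(plane(c,(323,147),.042)); print('tip', plane(c,(319.5,213),.2276+.019-.003-.088))
E
```

```text
[ 0.45120414 -0.18876078  0.042     ]
tip [ 0.41398933 -0.18438282  0.1556    ]
```

View pics/w6z.png

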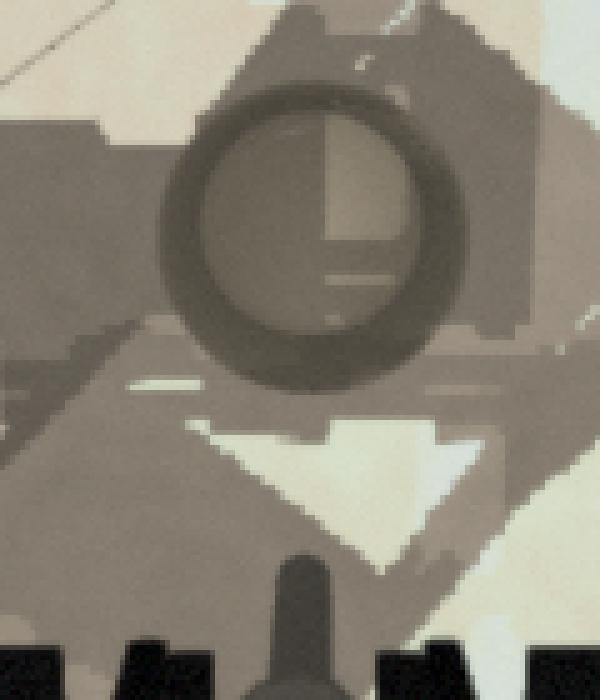

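```bash
cat > go2.py <<'E'
from h import *
p=np.array([.4173,-.1848,.2276]); s=st(); p=s['ee_pos']; p0=p
Rm=down(np.radians(-90)); th=.628
T=lambda f: down(np.radians(-90))@R.from_rotvec([-th*f,0,0]).as_matrix()
g1=np.array([.481,-.1885,.140]); g2=np.array([.481,-.1885,.066])
w=[(p+(g1-p)*k/5,T(k/5)) for k in range(1,6)]+[(g1+(g2-g1)*k/5,T(1)) for k in range(1,6)]
for r in rows((p,Rm),w,10): print(r)
E
python3 go2.py
```

```text
t 6.72 p [ 417.5 -182.9  227.6] R
 [[-0.004 -1.    -0.   ]
 [-1.     0.004  0.001]
 [-0.001  0.    -1.   ]] F [0.7 0.6 0.2] T [ 0.05 -0.06 -0.01] gap 16.8
[10, [1.0, -13.0, 18.0], [-0.126, 0.0, 0.0]]
[10, [1.0, -14.0, 15.0], [-0.125, 0.0, 0.0]]
[10, [1.0, -17.0, 14.0], [-0.126, -0.0, -0.0]]
[10, [1.0, -18.0, 12.0], [-0.125, -0.0, -0.0]]
[10, [2.0, -20.0, 9.0], [-0.126, 0.0, -0.0]]
[10, [-0.0, -9.0, 12.0], [0.0, 0.0, -0.0]]
[10, [-0.0, -8.0, 12.0], [0.0, 0.0, -0.0]]
[10, [-0.0, -9.0, 12.0], [0.0, 0.0, -0.0]]
[10, [-0.0, -9.0, 12.0], [0.0, 0.0, -0.0]]
[10, [-0.0, -8.0, 12.0], [0.0, 0.0, -0.0]]
```

Request:
{"method": "apply_moves", "body": {"commands": [[10,[1,-13,18],[-0.126,0,0]],[10,[1,-14,15],[-0.125,0,0]],[10,[1,-17,14],[-0.126,0,0]],[10,[1,-18,12],[-0.125,0,0]],[10,[1,-20,9],[-0.126,0,0]]]}}

```text
clock: 7.35
ee_pos: [0.4828, -0.1851, 0.1396]
eef_rot: [0.673, -0.671, -0.219, 0.22]
contact_force: [0.7, -0.9, -0.9]
finger_gap: 0.017
```

```bash
python3 - <<'E'
from h import *
s=st(); c=get_calibration('wrist');im=camera('wrist'); cv2.imwrite('pics/w7.png',im)
im=camera('side'); cv2.imwrite('pics/s7.png',im[100:240,330:470].repeat(4,0).repeat(4,1))
E
```

```text
t 7.35 p [ 482.8 -185.1  139.6] R
 [[ 0.002 -0.807 -0.59 ]
 [-1.    -0.002 -0.001]
 [-0.     0.59  -0.807]] F [ 0.7 -0.9 -0.9] T [ 0.03 -0.43  0.  ] gap 17.0
```

View pics/w7.png

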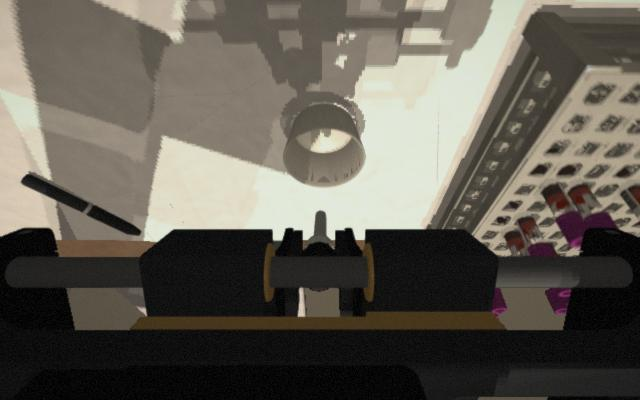

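View pics/s7.png

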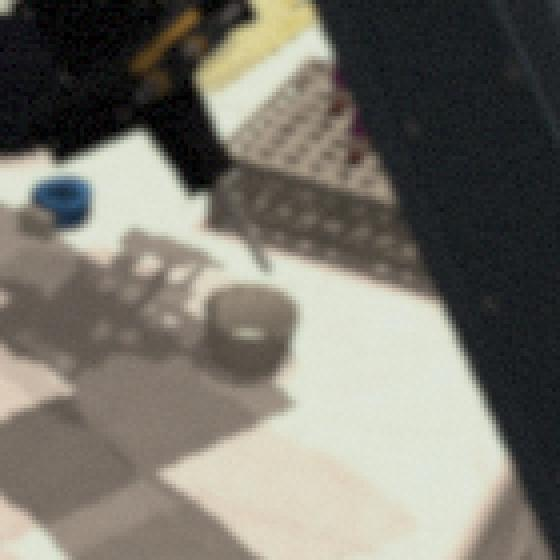

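```bash
python3 - <<'E'
from h import *
c=get_calibration('side')
print(proj(c,(.4405,-.1851,.082)), 'obs 397,167'); print(proj(c,(.451,-.1885,.042)),'obs rim ctr',330+253/4,100+310/4)
E
```

```text
[396.70909574 165.86989963] obs 397,167
[392.18068515 176.40028619] obs rim ctr 393.25 177.5
```

Request:
{"method": "apply_moves", "body": {"commands": [[10,[2,-9,12],[0,0,0]],[10,[1,-8,12],[0,0,0]],[10,[0,-9,12],[0,0,0]],[10,[0,-9,12],[0,0,0]],[10,[0,0,0],[0,0,0]]]}}

```text
clock: 8.07
ee_pos: [0.481, -0.1899, 0.0802]
eef_rot: [-0.672, 0.672, 0.219, -0.218]
contact_force: [-0.0, -0.6, -0.3]
finger_gap: 0.0167
```

Request:
{"method": "apply_moves", "body": {"commands": [[10,[0,-5,6],[0,0,0]],[10,[0,-3,5],[0,0,0]],[10,[0,0,0],[0,0,0]]]}}

```text
clock: 8.45
ee_pos: [0.4817, -0.19, 0.0671]
eef_rot: [-0.672, 0.673, 0.219, -0.218]
contact_force: [-0.0, -0.5, -0.8]
finger_gap: 0.0169
```

```bash
python3 - <<'E'
from h import *
s=st(); im=camera('wrist'); cv2.imwrite('pics/w8.png',im[150:330,220:420].repeat(4,0).repeat(4,1)[:600])
im=camera('side'); cv2.imwrite('pics/s8.png',im[100:240,330:470].repeat(4,0).repeat(4,1))
E
```

```text
t 8.45 p [ 481.7 -190.    67.1] R
 [[-0.    -0.809 -0.588]
 [-1.    -0.     0.   ]
 [-0.     0.588 -0.809]] F [-0.  -0.5 -0.8] T [ 0.03 -0.45 -0.04] gap 16.9
```

View pics/w8.png

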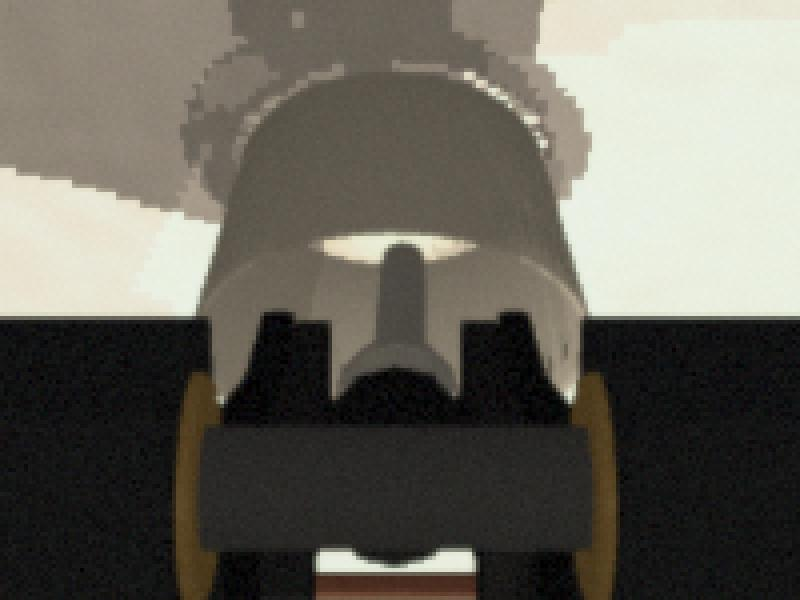

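View pics/s8.png

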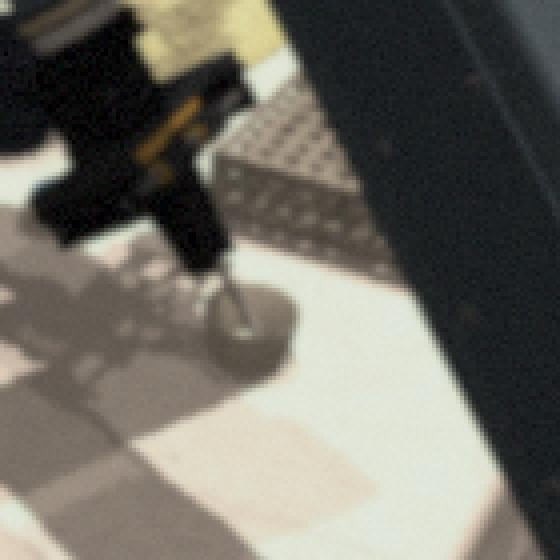

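Request:
{"method": "apply_moves", "body": {"commands": [[10,[0,-2,3],[0,0,0]],[10,[0,0,0],[0,0,0]],[24,[0,0,0],[0,0,0]],[40,[0,0,0],[0,0,0]],[40,[0,0,0],[0,0,0]]]}}

```text
clock: 9.18
ee_pos: [0.4819, -0.1901, 0.064]
eef_rot: [-0.673, 0.673, 0.218, -0.218]
contact_force: [-0.1, 0.4, -0.4]
finger_gap: 0.0358
```

Request:
{"method": "apply_moves", "body": {"commands": [[40,[0,0,0],[0,0,0]],[40,[0,0,0],[0,0,0]]]}}

```text
clock: 9.43
ee_pos: [0.4818, -0.1901, 0.0639]
eef_rot: [-0.673, 0.673, 0.218, -0.218]
contact_force: [-0.8, -0.1, -1.0]
finger_gap: 0.0394
```

```bash
python3 - <<'E'
from h import *
s=st(); im=camera('wrist'); cv2.imwrite('pics/w9.png',im[150:330,220:420].repeat(4,0).repeat(4,1)[:600])
im=camera('side'); cv2.imwrite('pics/s9.png',im[100:240,330:470].repeat(4,0).repeat(4,1))
E
```

```text
t 9.43 p [ 481.8 -190.1   63.9] R
 [[-0.    -0.809 -0.587]
 [-1.     0.     0.   ]
 [-0.     0.587 -0.809]] F [-0.8 -0.1 -1. ] T [ 0.06 -0.36  0.01] gap 39.4
```

View pics/w9.png

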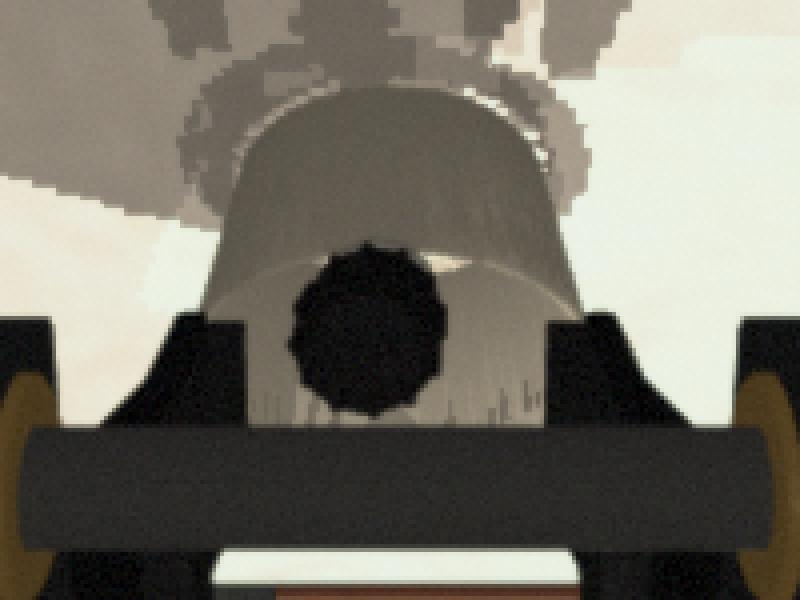

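View pics/s9.png

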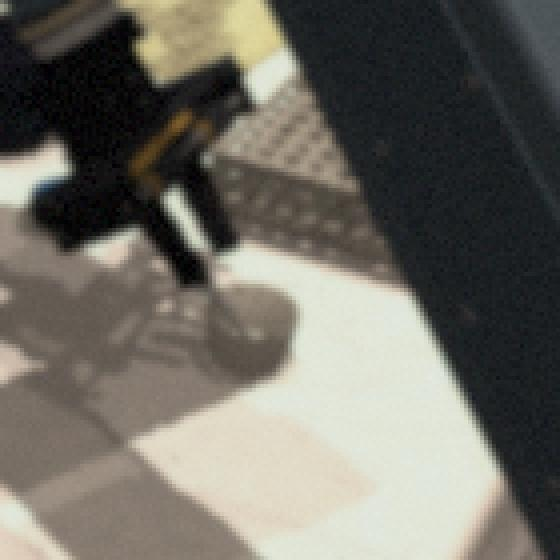

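Request:
{"method": "apply_moves", "body": {"commands": [[45,[0,0,-15],[0,0,0]],[45,[0,0,-20],[0,0,0]],[45,[0,0,-25],[0,0,0]],[45,[0,0,-30],[0,0,0]],[45,[0,0,-30],[0,0,0]]]}}

```text
clock: 10.15
ee_pos: [0.5535, -0.1901, 0.1627]
eef_rot: [-0.673, 0.673, 0.218, -0.218]
contact_force: [0.9, -0.7, -0.2]
finger_gap: 0.0449
```

```bash
python3 - <<'E'
from h import *
s=st(); im=camera('wrist'); cv2.imwrite('pics/w10.png',im)
im=camera('side'); cv2.imwrite('pics/s10.png',im[100:240,330:470].repeat(4,0).repeat(4,1))
E
python3 go.py 450 200 299 -90 9 60
```

```text
t 10.15 p [ 553.5 -190.1  162.7] R
 [[-0.    -0.81  -0.586]
 [-1.     0.    -0.   ]
 [ 0.     0.586 -0.81 ]] F [ 0.9 -0.7 -0.2] T [-0.01 -0.37  0.05] gap 44.9
t 10.25 p [ 555.9 -190.9  164.1] R
 [[ 0.001 -0.814 -0.58 ]
 [-1.     0.001 -0.003]
 [ 0.004  0.58  -0.814]] F [-0.2 -1.   0.3] T [ 0.03 -0.4  -0.03] gap 45.1
[60.0, [-43.0, 18.0, -6.0], [0.069, -0.0, -0.0]]
[60.0, [-44.0, 18.0, -6.0], [0.069, -0.001, -0.0]]
[60.0, [-43.0, 18.0, -8.0], [0.068, -0.0, -0.0]]
[60.0, [-44.0, 17.0, -9.0], [0.069, -0.001, -0.0]]
[60.0, [-43.0, 16.0, -11.0], [0.069, -0.0, -0.0]]
[60.0, [-43.0, 15.0, -11.0], [0.069, -0.001, -0.0]]
[60.0, [-44.0, 15.0, -12.0], [0.069, 0.0, -0.0]]
[60.0, [-43.0, 13.0, -13.0], [0.068, -0.0, -0.0]]
[60.0, [-44.0, 13.0, -15.0], [0.069, -0.001, -0.0]]
--
```

View pics/w10.png

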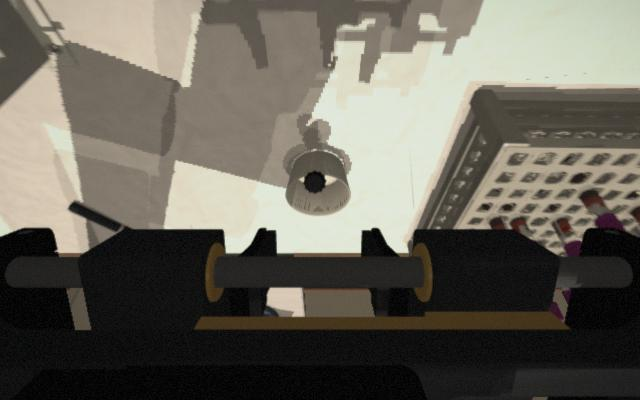

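View pics/s10.png

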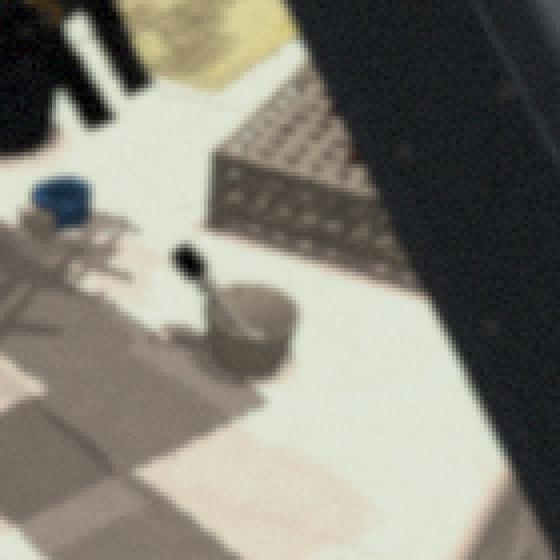

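```bash
python3 go.py 470 205 270 -90 9 60
```

```text
t 10.25 p [ 555.9 -190.9  164.1] R
 [[ 0.001 -0.814 -0.58 ]
 [-1.     0.001 -0.003]
 [ 0.004  0.58  -0.814]] F [-0.2 -1.   0.3] T [ 0.03 -0.4  -0.03] gap 45.1
[60.0, [-44.0, 15.0, -4.0], [0.069, -0.0, -0.0]]
[60.0, [-44.0, 14.0, -5.0], [0.069, -0.001, -0.0]]
[60.0, [-44.0, 14.0, -6.0], [0.068, -0.0, -0.0]]
[60.0, [-44.0, 13.0, -8.0], [0.069, -0.001, -0.0]]
[60.0, [-44.0, 13.0, -7.0], [0.069, -0.0, -0.0]]
[60.0, [-44.0, 13.0, -9.0], [0.069, -0.001, -0.0]]
[60.0, [-44.0, 12.0, -10.0], [0.069, 0.0, -0.0]]
[60.0, [-44.0, 11.0, -10.0], [0.068, -0.0, -0.0]]
[60.0, [-44.0, 10.0, -11.0], [0.069, -0.001, -0.0]]
--
```

Request:
{"method": "apply_moves", "body": {"commands": [[60,[-44,15,-8],[0.07,0,0]],[60,[-44,14,-8],[0.07,0,0]],[60,[-44,14,-8],[0.07,0,0]],[60,[-44,13,-8],[0.07,0,0]],[60,[-44,13,-7],[0.07,0,0]]]}}

```text
clock: 10.88
ee_pos: [0.509, 0.0313, 0.2278]
eef_rot: [-0.7, 0.701, 0.097, -0.097]
contact_force: [-0.2, 0.2, -0.2]
finger_gap: 0.06
```

Request:
{"method": "apply_moves", "body": {"commands": [[60,[-44,13,-8],[0.07,0,0]],[60,[-44,12,-8],[0.07,0,0]],[60,[-44,11,-8],[0.07,0,0]],[60,[-44,10,-8],[0.068,0,0]],[60,[0,0,0],[0,0,0]]]}}

```text
clock: 11.5
ee_pos: [0.4678, 0.2082, 0.2678]
eef_rot: [0.709, -0.705, -0.0, -0.0]
contact_force: [0.2, -0.6, 0.5]
finger_gap: 0.06
```

Request:
{"method": "apply_moves", "body": {"commands": [[60,[0,0,0],[0,0,0]],[60,[0,0,0],[0,0,0]]]}}

```text
clock: 11.75
ee_pos: [0.4709, 0.2047, 0.2668]
eef_rot: [-0.706, 0.708, 0.0, -0.0]
contact_force: [-0.1, 0.2, 0.3]
finger_gap: 0.0597
```

```bash
python3 - <<'E'
from h import *
import pickle
s=st(); c=get_calibration('wrist'); im=camera('wrist'); cv2.imwrite('pics/w11.png',im); pickle.dump(c,open('w11.pkl','wb'))
s=st()
E
```

```text
t 11.75 p [470.9 204.7 266.8] R
 [[-0.002 -1.    -0.001]
 [-1.     0.002 -0.001]
 [ 0.001  0.001 -1.   ]] F [-0.1  0.2  0.3] T [-0.    0.01  0.03] gap 59.7
t 11.8 p [471.  204.7 266.8] R
 [[-0.002 -1.    -0.001]
 [-1.     0.002 -0.   ]
 [ 0.     0.001 -1.   ]] F [0.6 0.5 0.5] T [ 0.06  0.03 -0.1 ] gap 60.1
```

View pics/w11.png

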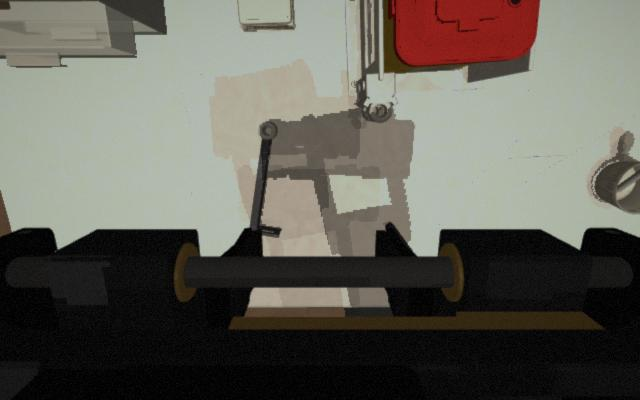

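```bash
python3 - <<'E'
from h import *
im=cv2.imread('pics/w11.png')
def z(n,x0,y0,x1,y1,f): cv2.imwrite(f'pics/{n}.png',cv2.resize(im[y0:y1,x0:x1],None,fx=f,fy=f,interpolation=cv2.INTER_CUBIC))
z('w11a',235,110,315,245,4); z('w11b',335,20,545,130,3.8); z('w11c',345,70,415,130,8)
E
```

```text
(no output)
```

View pics/w11a.png

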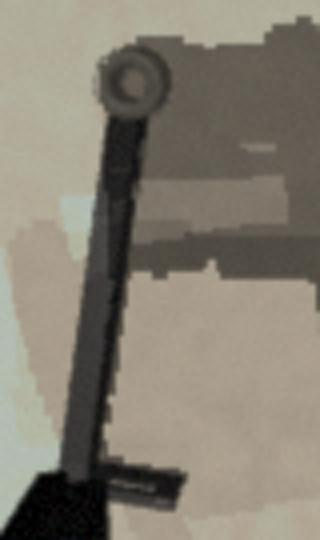

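View pics/w11b.png

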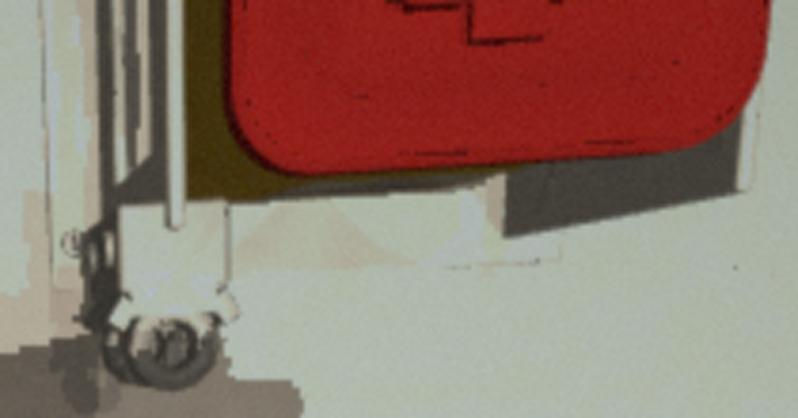

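View pics/w11c.png

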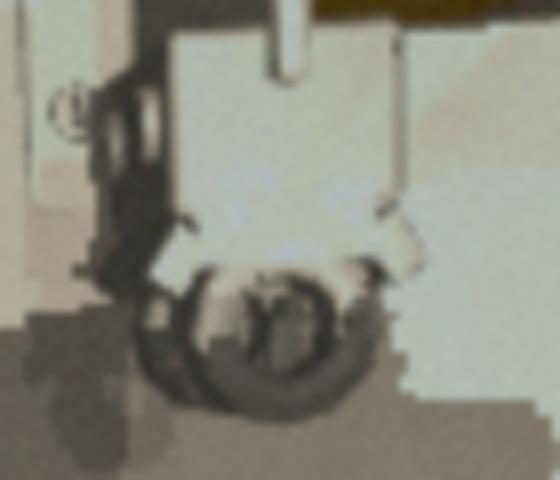

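```bash
cat > m2.py <<'E'
from h import *
import pickle
c=pickle.load(open('w11.pkl','rb'))
A=lambda u,v:(235+u/4,110+v/4); B=lambda u,v:(335+u/3.8,20+v/3.8); C=lambda u,v:(345+u/8,70+v/8)
print('hinge',plane(c,C(287,320),.122))
k=plane(c,A(134.5,82),.024); a=plane(c,A(107,130),.024); b=plane(c,A(62,465),.024)
d=a-b; an=np.arctan2(d[1],d[0]); print('gk',k,'yaw by edge',np.degrees(an))
n=np.array([-np.sin(an),np.cos(an)]); print('edge offset from knuckle', (a-k)[:2]@n)
gm=k[:2]-.068*np.array([np.cos(an),np.sin(an)]); print('mid',gm)
for n,a,b,z in [('basefront',(260,268),(562,260),.001),('baseleft',(45,100),(53,288),.001),('plate',(170,5),(176,225),.127),('boxred',(310,175),(640,155),.16),('plateR',(745,110),(740,190),.127),('tab',None,None,0)]:
    if a is None: continue
    p=plane(c,B(*a),z);q=plane(c,B(*b),z);d=q-p;print(n,np.degrees(np.arctan2(d[1],d[0])))
p=plane(c,C(170,40),.122);q=plane(c,C(395,22),.122);print('tabedge',np.degrees(np.arctan2(*(q-p)[[1,0]])))
p=plane(c,C(170,40),.122);q=plane(c,C(180,210),.122);print('tabedge',np.degrees(np.arctan2(*(q-p)[[1,0]])))
p=plane(c,C(395,22),.122);q=plane(c,C(402,190),.122);print('tabedge',np.degrees(np.arctan2(*(q-p)[[1,0]])))
E
python3 m2.py
```

```text
hinge [0.54214415 0.14923782 0.122     ]
gk [0.51867865 0.26591579 0.024     ] yaw by edge -10.289337290118153
edge offset from knuckle 0.006273899679222715
mid [0.45177221 0.27806189]
basefront -88.62258997263945
baseleft -176.15579625077615
plate -175.59775858726303
boxred -86.80737245001026
plateR -174.40202505578029
tabedge -85.74964887866423
tabedge -174.35821735015253
tabedge -174.13508891763314
```

```bash
python3 go.py 452 278.5 80 -100.4 5 45
```

```text
t 11.8 p [471.  204.7 266.8] R
 [[-0.002 -1.    -0.001]
 [-1.     0.002 -0.   ]
 [ 0.     0.001 -1.   ]] F [0.6 0.5 0.5] T [ 0.06  0.03 -0.1 ] gap 60.1
[45.0, [-15.0, 4.0, 37.0], [0.0, -0.0, 0.036]]
[45.0, [-14.0, 4.0, 38.0], [0.0, -0.0, 0.036]]
[45.0, [-15.0, 5.0, 37.0], [0.0, -0.0, 0.036]]
[45.0, [-14.0, 5.0, 37.0], [0.0, -0.0, 0.035]]
[45.0, [-14.0, 6.0, 38.0], [0.001, -0.0, 0.036]]
--
```

Request:
{"method": "apply_moves", "body": {"commands": [[45,[-15,4,37],[0,0,0.036]],[45,[-14,4,38],[0,0,0.036]],[45,[-15,5,37],[0,0,0.036]],[45,[-14,5,37],[0,0,0.035]],[45,[-14,6,38],[0,0,0.036]]]}}

```text
clock: 12.42
ee_pos: [0.4528, 0.279, 0.0788]
eef_rot: [-0.64, 0.769, -0.0, 0.0]
contact_force: [-0.0, 0.2, 1.5]
finger_gap: 0.045
```

Request:
{"method": "apply_moves", "body": {"commands": [[45,[0,0,0],[0,0,0]],[45,[0,0,0],[0,0,0]]]}}

```text
clock: 12.68
ee_pos: [0.453, 0.279, 0.081]
eef_rot: [-0.641, 0.768, -0.0, 0.001]
contact_force: [0.3, -0.4, 0.6]
finger_gap: 0.0448
```

```bash
python3 - <<'E'
from h import *
import pickle
s=st(); c=get_calibration('wrist'); im=camera('wrist'); cv2.imwrite('pics/w12.png',im); pickle.dump(c,open('w12.pkl','wb'))
E
```

```text
t 12.68 p [453. 279.  81.] R
 [[-0.179 -0.984  0.001]
 [-0.984  0.179  0.   ]
 [-0.    -0.001 -1.   ]] F [ 0.3 -0.4  0.6] T [ 0.1   0.01 -0.02] gap 44.8
```

View pics/w12.png

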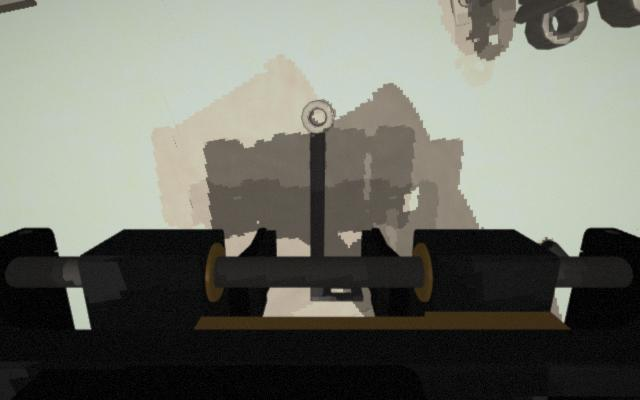

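```bash
python3 - <<'E'
from h import *
import pickle
c=pickle.load(open('w12.pkl','rb'))
im=cv2.imread('pics/w12.png'); cv2.imwrite('pics/w12z.png',cv2.resize(im[85:240,280:360],None,fx=4,fy=4))
k=plane(c,(317.5,117),.024);print(k)
s=read_state();Rm=R.from_quat(s['eef_rot']).as_matrix();print('knuckle in tool mm',Rm.T@(k-s['ee_pos'])*1000)
for v in (140,220):print(v, Rm.T@(plane(c,(310,v),.024)-s['ee_pos'])*1000)
E
```

```text
[0.51874626 0.26899866 0.024     ]
knuckle in tool mm [ -1.6561462  -65.95956773  57.7878968 ]
140 [ -6.60883546 -51.20998343  57.75411787]
220 [-6.92769107  4.40575494 57.60385561]
```

View pics/w12z.png

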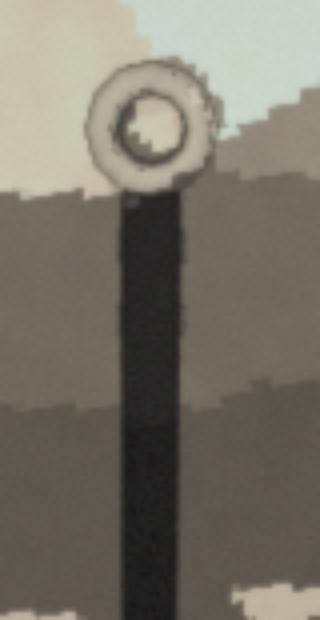

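Request:
{"method": "apply_moves", "body": {"commands": [[45,[-1.5,1,25],[0,0,0]],[45,[0,0,25],[0,0,0]],[45,[0,0,16],[0,0,0]],[45,[0,0,7],[0,0,0]],[45,[0,0,0],[0,0,0]]]}}

```text
clock: 13.35
ee_pos: [0.4515, 0.2811, 0.0076]
eef_rot: [-0.641, 0.768, -0.0, 0.0]
contact_force: [0.1, 0.4, 0.3]
finger_gap: 0.0449
```

Request:
{"method": "apply_moves", "body": {"commands": [[45,[0,0,2],[0,0,0]],[45,[0,0,0],[0,0,0]]]}}

```text
clock: 13.6
ee_pos: [0.4514, 0.2813, 0.0058]
eef_rot: [-0.641, 0.767, -0.0, 0.001]
contact_force: [-0.3, 1.5, -0.0]
finger_gap: 0.0452
```

Request:
{"method": "apply_moves", "body": {"commands": [[5,[0,0,1],[0,0,0]],[5,[0,0,0],[0,0,0]],[5,[0,0,0],[0,0,0]],[5,[0,0,0],[0,0,0]],[5,[0,0,0],[0,0,0]]], "grip_force": 15}}

```text
clock: 14.22
ee_pos: [0.4511, 0.2811, 0.0044]
eef_rot: [-0.641, 0.768, -0.0, 0.0]
contact_force: [0.9, -0.4, 0.6]
finger_gap: 0.0098
```

Request:
{"method": "apply_moves", "body": {"commands": [[5,[0,0,0],[0,0,0]],[5,[0,0,0],[0,0,0]]], "grip_force": 45}}

```text
clock: 14.48
ee_pos: [0.4511, 0.2811, 0.0044]
eef_rot: [-0.641, 0.768, -0.0, 0.0]
contact_force: [0.6, -0.2, 0.4]
finger_gap: 0.0096
```

```bash
python3 - <<'E'
from h import *
import pickle
s=st(); c=get_calibration('wrist'); im=camera('wrist'); cv2.imwrite('pics/w13.png',im[70:320,200:440].repeat(2,0).repeat(2,1)); pickle.dump(c,open('w13.pkl','wb'))
E
```

```text
t 14.47 p [451.1 281.1   4.4] R
 [[-0.178 -0.984  0.   ]
 [-0.984  0.178 -0.   ]
 [-0.    -0.    -1.   ]] F [ 0.6 -0.2  0.4] T [-0.03 -0.   -0.02] gap 9.6
```

View pics/w13.png

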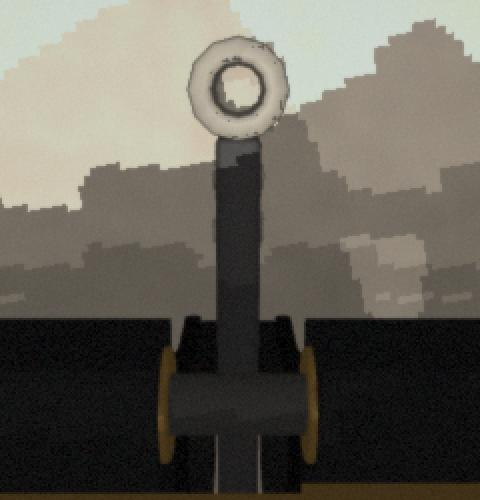

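```bash
python3 - <<'E'
from h import *
import pickle
c=pickle.load(open('w13.pkl','rb')); s=read_state();Rm=R.from_quat(s['eef_rot']).as_matrix()
k=plane(c,(319,114),.024);print(k,'in tool',Rm.T@(k-s['ee_pos'])*1000)
E
```

```text
[0.5189918  0.27002494 0.024     ] in tool [ -1.17294892 -68.79207514 -19.59232311]
```

```bash
python3 go.py 445 278 85.4 -98 3 5  414.5 141.5 85.4 -86.1 6 5
```

```text
t 14.53 p [451.1 281.1   4.4] R
 [[-0.178 -0.984  0.   ]
 [-0.984  0.178 -0.   ]
 [-0.    -0.    -1.   ]] F [ 0.6 -1.7  0.6] T [-0.07  0.09  0.02] gap 9.6
[5.0, [1.0, 2.0, -27.0], [-0.0, 0.0, -0.013]]
[5.0, [2.0, 2.0, -27.0], [-0.0, 0.0, -0.013]]
[5.0, [1.0, 1.0, -27.0], [-0.0, 0.0, -0.014]]
--
[5.0, [23.0, 2.0, -0.0], [-0.0, -0.0, -0.035]]
[5.0, [23.0, 3.0, -0.0], [-0.0, -0.0, -0.034]]
[5.0, [23.0, 3.0, -0.0], [-0.0, -0.0, -0.035]]
[5.0, [23.0, 5.0, -0.0], [-0.0, -0.0, -0.034]]
[5.0, [23.0, 5.0, -0.0], [-0.0, -0.0, -0.035]]
[5.0, [23.0, 6.0, -0.0], [-0.0, -0.0, -0.034]]
--
```

Request:
{"method": "apply_moves", "body": {"commands": [[5,[0,0,-20],[0,0,0]],[5,[2,2,-30],[0,0,-0.02]],[5,[2,3,-31],[0,0,-0.02]],[5,[0,0,0],[0,0,0]]]}}

```text
clock: 15.02
ee_pos: [0.4467, 0.2786, 0.0871]
eef_rot: [-0.656, 0.755, -0.001, 0.002]
contact_force: [-0.1, -0.7, -1.5]
finger_gap: 0.0094
```

Request:
{"method": "apply_moves", "body": {"commands": [[5,[23,2,0],[0,0,-0.035]],[5,[23,3,0],[0,0,-0.034]],[5,[23,3,0],[0,0,-0.035]],[5,[23,5,0],[0,0,-0.034]],[5,[23,5,0],[0,0,-0.035]]]}}

```text
clock: 15.65
ee_pos: [0.4187, 0.1637, 0.0842]
eef_rot: [0.719, -0.695, -0.0, 0.001]
contact_force: [0.3, -0.1, -1.3]
finger_gap: 0.0099
```

Request:
{"method": "apply_moves", "body": {"commands": [[5,[23,6,0],[0,0,-0.034]],[5,[0,0,0],[0,0,0]],[5,[0,0,0],[0,0,0]]]}}

```text
clock: 16.02
ee_pos: [0.4145, 0.1416, 0.0848]
eef_rot: [0.73, -0.683, -0.0, -0.0]
contact_force: [0.9, 0.5, -1.3]
finger_gap: 0.0096
```

```bash
python3 - <<'E'
from h import *
import pickle
s=st(); c=get_calibration('wrist'); im=camera('wrist'); cv2.imwrite('pics/w14.png',im); pickle.dump(c,open('w14.pkl','wb'))
im=camera('side'); cv2.imwrite('pics/s14.png',im[140:300,220:380].repeat(4,0).repeat(4,1)[:600])
E
```

```text
t 16.02 p [414.5 141.6  84.8] R
 [[ 0.067 -0.998  0.   ]
 [-0.998 -0.067  0.   ]
 [-0.    -0.    -1.   ]] F [ 0.9  0.5 -1.3] T [ 0.02 -0.    0.05] gap 9.6
```

View pics/w14.png

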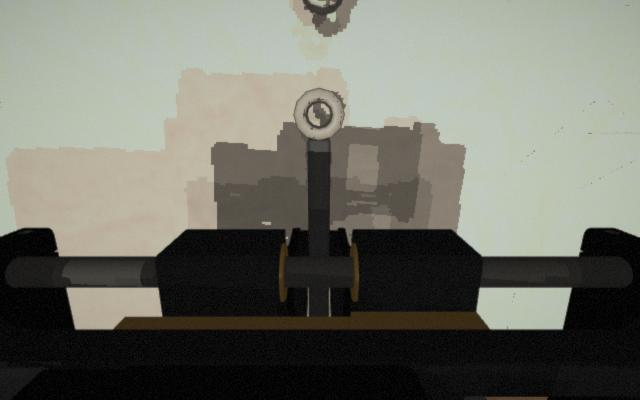

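View pics/s14.png

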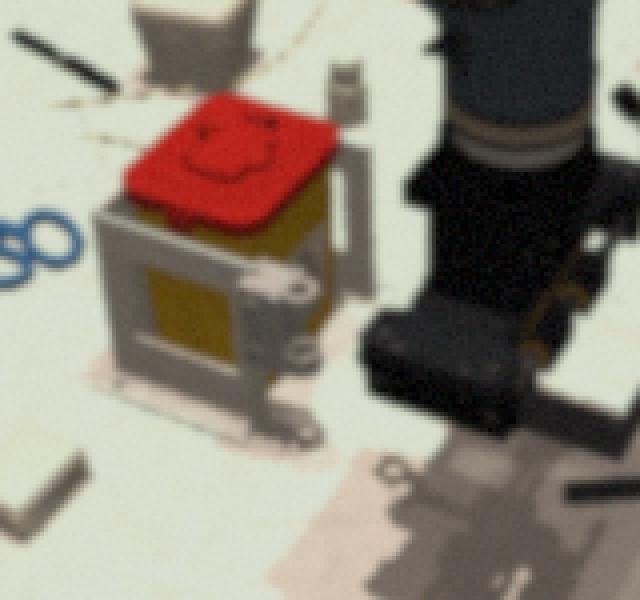

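Request:
{"method": "apply_moves", "body": {"commands": [[5,[0,-12,0],[0,0,0]],[5,[0,-13,0],[0,0,0]],[5,[0,-8,0],[0,0,0]],[5,[0,0,0],[0,0,0]],[5,[0,0,0],[0,0,0]]]}}

```text
clock: 16.75
ee_pos: [0.4466, 0.1435, 0.0852]
eef_rot: [0.731, -0.683, -0.0, 0.0]
contact_force: [0.4, 1.4, -1.6]
finger_gap: 0.0096
```

```bash
python3 - <<'E'
from h import *
import pickle
s=st(); c=get_calibration('wrist'); im=camera('wrist'); cv2.imwrite('pics/w15.png',im); cv2.imwrite('pics/w15z.png',cv2.resize(im[0:150,250:390],None,fx=4,fy=4,interpolation=cv2.INTER_CUBIC)); pickle.dump((c,s),open('w15.pkl','wb'))
im=camera('side'); cv2.imwrite('pics/s15.png',im[180:280,240:380].repeat(5,0).repeat(5,1)[:600])
E
```

```text
t 16.75 p [446.6 143.5  85.2] R
 [[ 0.068 -0.998 -0.001]
 [-0.998 -0.068  0.   ]
 [-0.     0.001 -1.   ]] F [ 0.4  1.4 -1.6] T [0.03 0.04 0.01] gap 9.6
```

View pics/w15z.png

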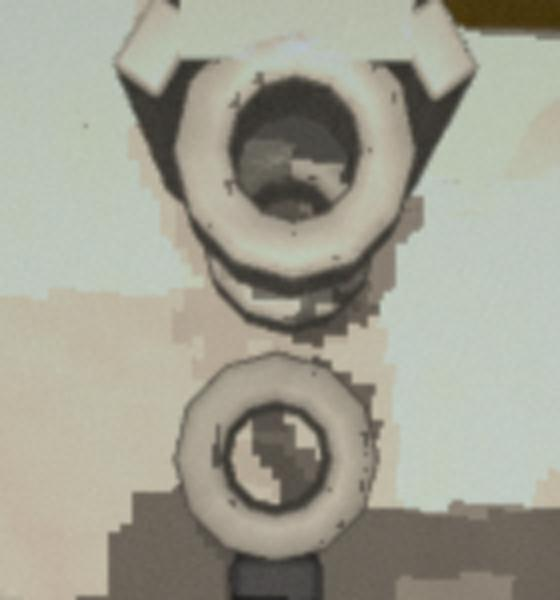

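View pics/s15.png

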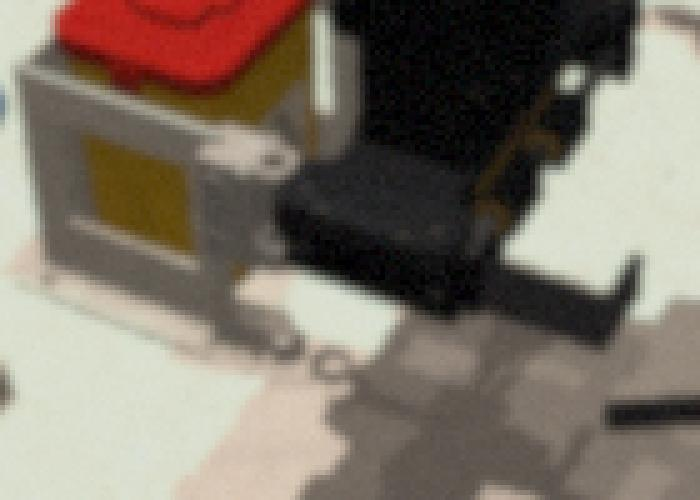

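```bash
python3 - <<'E'
from h import *
import pickle
c,s=pickle.load(open('w15.pkl','rb'));Rm=R.from_quat(s['eef_rot']).as_matrix()
h=plane(c,(323.7,37.1),.122);g=plane(c,(318.75,113.75),.1048)
print(h,g,'tool diff',Rm.T@(h-g)*1000)
# holder flange symmetric corners
a=plane(c,(250+118/4,65/4),.122);b=plane(c,(250+476/4,65/4),.122);d=b-a;print('flange corners yaw',np.degrees(np.arctan2(d[1],d[0]))+90,np.linalg.norm(d))
E
```

```text
[0.54174969 0.14951787 0.122     ] [0.51563666 0.14941923 0.1048    ] tool diff [  1.66981072 -26.04792218 -17.21793892]
flange corners yaw 3.9395285237819166 0.030818372721789902
```

Request:
{"method": "apply_moves", "body": {"commands": [[5,[1.5,-6,0],[0,0,0]],[5,[0,-8,0],[0,0,0]],[5,[0,-6,0],[0,0,0]],[5,[0,0,0],[0,0,0]],[5,[0,0,0],[0,0,0]]]}}

```text
clock: 17.48
ee_pos: [0.4669, 0.1434, 0.0853]
eef_rot: [0.731, -0.683, -0.0, 0.0]
contact_force: [-0.1, -0.3, -1.6]
finger_gap: 0.0098
```

```bash
python3 - <<'E'
from h import *
import pickle
s=st(); c=get_calibration('wrist'); im=camera('wrist'); cv2.imwrite('pics/w16z.png',cv2.resize(im[0:150,250:390],None,fx=4,fy=4,interpolation=cv2.INTER_CUBIC)); pickle.dump((c,s),open('w16.pkl','wb'))
E
```

```text
t 17.48 p [466.9 143.4  85.3] R
 [[ 0.068 -0.998 -0.   ]
 [-0.998 -0.068  0.   ]
 [-0.     0.    -1.   ]] F [-0.1 -0.3 -1.6] T [ 0.   -0.02  0.01] gap 9.8
```

View pics/w16z.png

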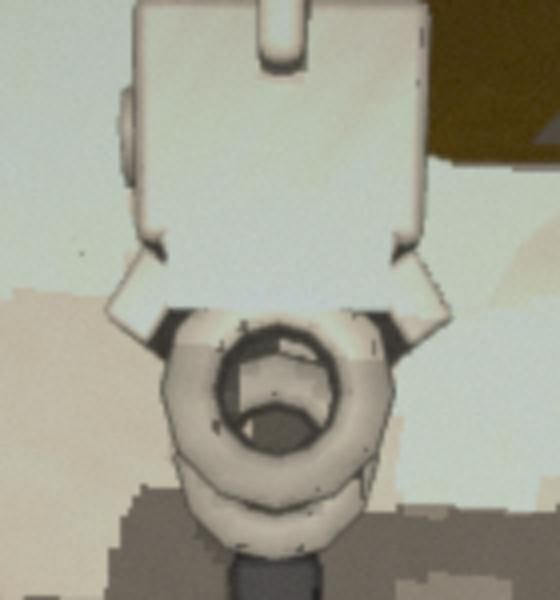

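Request:
{"method": "apply_moves", "body": {"commands": [[5,[0,-2,0],[0,0,0]],[5,[0,-2,0],[0,0,0]],[5,[0,0,0],[0,0,0]],[5,[0,0,0],[0,0,0]]]}}

```text
clock: 18.02
ee_pos: [0.4712, 0.1436, 0.0854]
eef_rot: [0.731, -0.683, 0.0, -0.0]
contact_force: [-0.8, -0.8, -1.6]
finger_gap: 0.0097
```

Request:
{"method": "apply_moves", "body": {"commands": [[5,[0,-1,0],[0,0,0]],[5,[0,0,0],[0,0,0]],[5,[0,0,0],[0,0,0]]]}}

```text
clock: 18.4
ee_pos: [0.4723, 0.1437, 0.0854]
eef_rot: [0.731, -0.683, 0.0, -0.0]
contact_force: [0.8, 0.2, -1.8]
finger_gap: 0.0096
```

```bash
python3 - <<'E'
from h import *
import pickle
s=st(); c=get_calibration('wrist'); im=camera('wrist'); cv2.imwrite('pics/w17z.png',cv2.resize(im[0:150,250:390],None,fx=4,fy=4,interpolation=cv2.INTER_CUBIC)); pickle.dump((c,s),open('w17.pkl','wb'))
E
```

```text
t 18.4 p [472.3 143.7  85.4] R
 [[ 0.068 -0.998  0.   ]
 [-0.998 -0.068  0.   ]
 [-0.    -0.    -1.   ]] F [ 0.8  0.2 -1.8] T [0.04 0.01 0.04] gap 9.6
```

View pics/w17z.png

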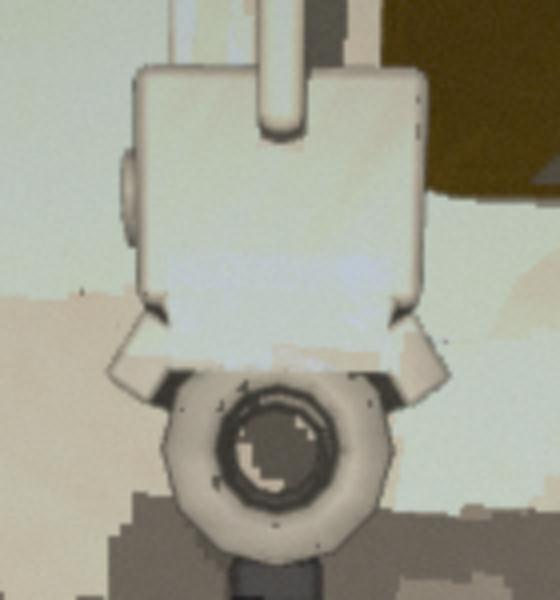

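```bash
python3 - <<'E'
from h import *
import pickle
im=cv2.imread('pics/w17z.png')
cv2.imwrite('pics/w17y.png',cv2.resize(im[350:580,150:410],None,fx=3,fy=2.6))
c,s=pickle.load(open('w17.pkl','rb'));Rm=R.from_quat(s['eef_rot']).as_matrix()
h=plane(c,(250+277/4,449/4),.122);g=plane(c,(318.75,113.75),.1048)
print(h,g,'tool diff',Rm.T@(h-g)*1000)
E
```

```text
[0.54189306 0.14954537 0.122     ] [0.54124356 0.1496488  0.1048    ] tool diff [  0.14649406  -0.64761856 -17.19975791]
```

View pics/w17y.png

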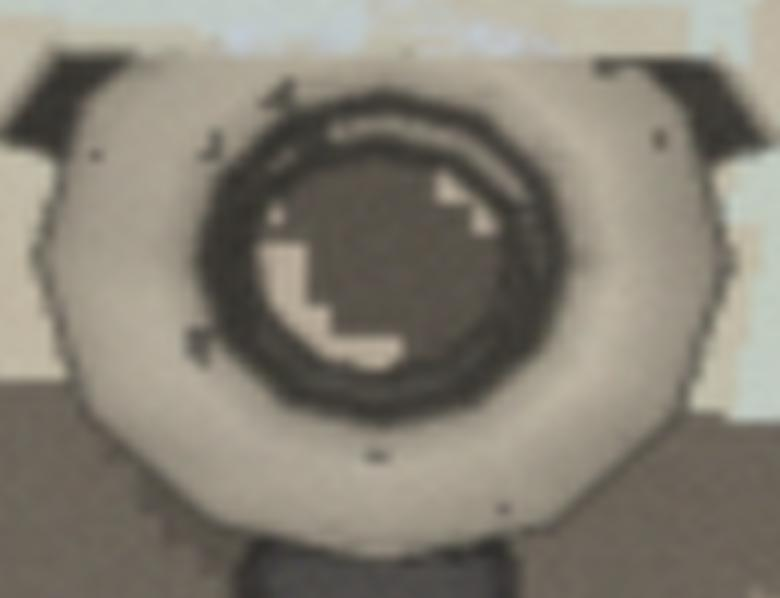

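Request:
{"method": "apply_moves", "body": {"commands": [[5,[0,-0.6,0],[0,0,0]],[5,[0,0,0],[0,0,0]],[5,[0,0,0],[0,0,0]],[5,[0,0,0],[0,0,0]]]}}

```text
clock: 18.95
ee_pos: [0.4728, 0.1438, 0.0854]
eef_rot: [0.731, -0.683, 0.0, -0.0]
contact_force: [0.3, -0.1, -1.7]
finger_gap: 0.0096
```

```bash
python3 - <<'E'
from h import *
import pickle
F=[read_state()['contact_force']]
s=st(); c=get_calibration('wrist'); im=camera('wrist'); cv2.imwrite('pics/w18.png',cv2.resize(im[85:147,285:355],None,fx=9,fy=9,interpolation=cv2.INTER_CUBIC))
im=camera('side'); cv2.imwrite('pics/s18.png',im[160:280,240:380].repeat(5,0).repeat(5,1))
im=camera('top'); cv2.imwrite('pics/t18.png',im[135:290,215:435].repeat(3,0).repeat(3,1))
s=st()
E
```

```text
t 18.95 p [472.8 143.8  85.4] R
 [[ 0.068 -0.998  0.   ]
 [-0.998 -0.068  0.   ]
 [-0.    -0.    -1.   ]] F [ 0.3 -0.1 -1.7] T [ 0.02  0.01 -0.04] gap 9.6
t 19.1 p [472.9 143.8  85.4] R
 [[ 0.068 -0.998  0.   ]
 [-0.998 -0.068  0.   ]
 [-0.    -0.    -1.   ]] F [ 0.   0.5 -0.8] T [ 0.01 -0.01  0.01] gap 10.0
```

View pics/w18.png

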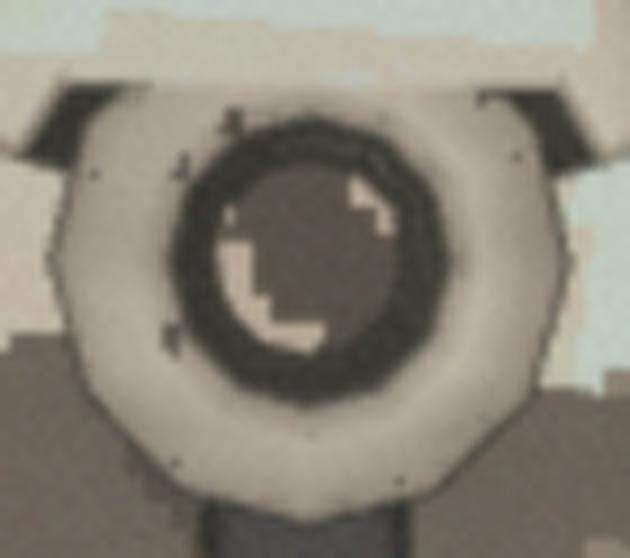

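View pics/s18.png

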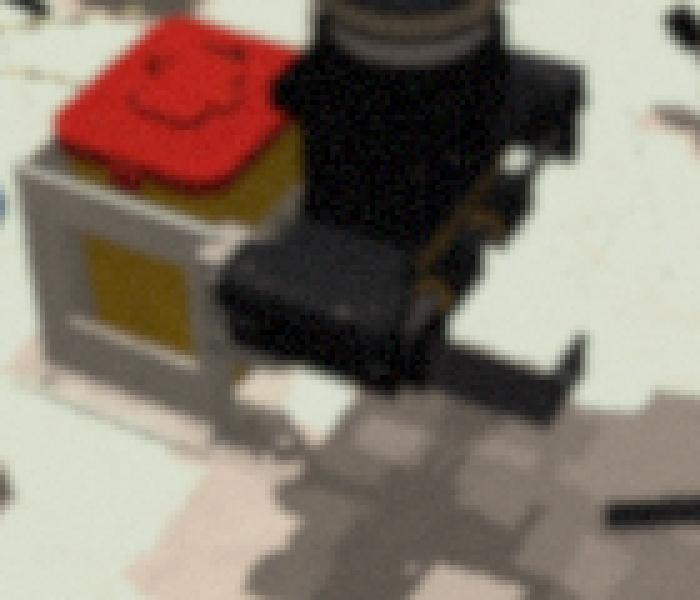

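View pics/t18.png

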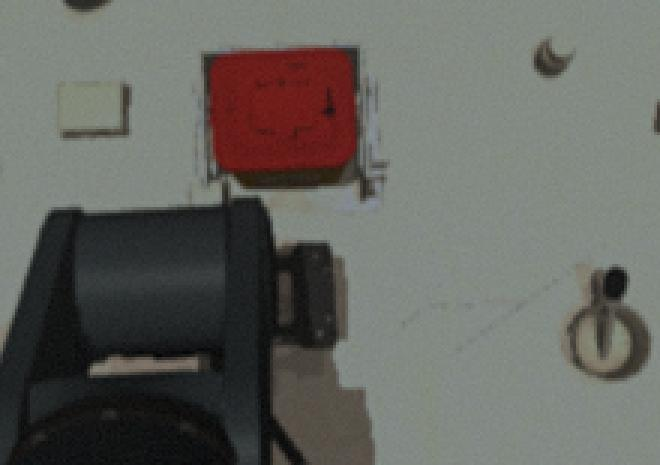

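```bash
python3 - <<'E'
from h import *
st(); print(close_job())
E
```

```text
t 19.1 p [472.9 143.8  85.4] R
 [[ 0.068 -0.998  0.   ]
 [-0.998 -0.068  0.   ]
 [-0.    -0.    -1.   ]] F [ 0.   0.5 -0.8] T [ 0.01 -0.01  0.01] gap 10.0
the job is handed in; nothing more can be done
None
```

The gate is in the hinge gap with its three holes lined up, held in the gripper at 45 N. The pin is in the cup, and I handed the job in at about 19 s.

- **Pin:** I drew it straight up out of both knuckles and stood it point down in the cup, released at a tilt. The last top-camera picture shows it still leaning there with its knob over the rim.
- **Gate:** I gripped it at its middle and brought it in level, turned 3.9° to match the holder. I moved it in with small forward steps, and no push of contact showed in the force readings.

**Last checks:**
- In the wrist picture the upper hole, the gate's hole and the opening below look concentric.
- The gate's mid-height works out at about 93 mm, as asked.
- The final force was about 1 N, roughly the gate's own weight, with no measurable moment.

**Disagreements:**
- Early estimates of the hinge position differed by up to 4 mm in x. I aligned the final fit from one wrist picture showing both knuckles.
- The knuckle is centred by sight. I did not press it back to feel the rounded hollow behind the gap.

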